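# Fill the finishing drum with rollers and slide it home

### The job

Take the three round roller blanks from the sloping rack and stand them, foot down, in the empty places of the round drum, so that all seven stand upright on its floor, one in the middle and six round it; set them down, do not drop them. Then slide the carriage with the full drum fully home against the end stop. Leave the square blank in the rack, and leave the mug, the buffing wheel and the tin where they are.

Things in the scene. Friction and masses are not known exactly. Their poses are not given: they have to be found in the camera images.
- drum_floor (a point): Centre of the inner floor of the open round steel drum (inner diameter 144 mm, rim 70 mm above the floor, wall 4 mm, z up), fixed on the carriage; floor 38 mm above the bench. y axis: the way the carriage slides home. Seven rollers fit only as one in the middle and six round it, axes 47 mm apart with even gaps.
- handle_top (a point): Top centre of the carriage's upright round black handle (24 mm diameter, 112 mm tall above the carriage plate, top 145 mm above the bench), 130 mm from the drum's centre on the side towards which the carriage slides.
- carriage (a joint): Travel of the carriage along its track in m: 0 = loading place (start), 0.09 = home against the end stop. About 4 N of friction plus a little damping; it stays where it is left.
- rack: Fixed sloping plywood rack with four channels, 60 mm pitch, 48 mm wide. Parts in it lean 28 degrees from vertical, stem up and towards -x of the rack (robot side), feet on a ledge 60 mm above the bench. Back reaches 75 mm, side walls 60 mm up from the foot: stems stand free. Origin: centre of the base on the bench, below the row of feet; y along the row.
- roller1_c (a point): To be packed, starts leaning in a channel of the rack: aluminium roller: round body 44 mm diameter x 90 mm (foot edge chamfered 4 x 6 mm), then a slim stem 16 mm diameter x 45 mm; 135 mm long, 0.3 to 0.42 kg. Point on its axis half-way up (67.5 mm from the foot); z axis from foot to stem.
- roller2_c (a point): To be packed, starts leaning in a channel of the rack: aluminium roller: round body 44 mm diameter x 90 mm (foot edge chamfered 4 x 6 mm), then a slim stem 16 mm diameter x 45 mm; 135 mm long, 0.3 to 0.42 kg. Point on its axis half-way up (67.5 mm from the foot); z axis from foot to stem.
- roller3_c (a point): To be packed, starts leaning in a channel of the rack: aluminium roller: round body 44 mm diameter x 90 mm (foot edge chamfered 4 x 6 mm), then a slim stem 16 mm diameter x 45 mm; 135 mm long, 0.3 to 0.42 kg. Point on its axis half-way up (67.5 mm from the foot); z axis from foot to stem.
- packed1_c (a point): Already upright in the drum, one of the outer six (two opposite pairs; the middle and two opposite outer places are empty), loose: aluminium roller: round body 44 mm diameter x 90 mm (foot edge chamfered 4 x 6 mm), then a slim stem 16 mm diameter x 45 mm; 135 mm long, 0.3 to 0.42 kg. Point on its axis half-way up (67.5 mm from the foot); z axis from foot to stem.
- packed2_c (a point): Already upright in the drum, one of the outer six (two opposite pairs; the middle and two opposite outer places are empty), loose: aluminium roller: round body 44 mm diameter x 90 mm (foot edge chamfered 4 x 6 mm), then a slim stem 16 mm diameter x 45 mm; 135 mm long, 0.3 to 0.42 kg. Point on its axis half-way up (67.5 mm from the foot); z axis from foot to stem.
- packed3_c (a point): Already upright in the drum, one of the outer six (two opposite pairs; the middle and two opposite outer places are empty), loose: aluminium roller: round body 44 mm diameter x 90 mm (foot edge chamfered 4 x 6 mm), then a slim stem 16 mm diameter x 45 mm; 135 mm long, 0.3 to 0.42 kg. Point on its axis half-way up (67.5 mm from the foot); z axis from foot to stem.
- packed4_c (a point): Already upright in the drum, one of the outer six (two opposite pairs; the middle and two opposite outer places are empty), loose: aluminium roller: round body 44 mm diameter x 90 mm (foot edge chamfered 4 x 6 mm), then a slim stem 16 mm diameter x 45 mm; 135 mm long, 0.3 to 0.42 kg. Point on its axis half-way up (67.5 mm from the foot); z axis from foot to stem.
- square_c (a point): Bystander in the rack, in a channel of its own: blank with a SQUARE 44 x 44 x 90 mm body and the same stem (16 mm diameter x 45 mm), aluminium, 0.4 kg. Point on its axis half-way up, z from foot to stem. Stays in the rack.
- mug: Bystander: white mug, 82 mm diameter, 95 mm tall, loose, origin at the centre of its underside.
- buff: Bystander: grey cloth-faced buffing wheel lying flat, 100 mm diameter, 26 mm thick, loose, origin at the centre of its underside.
- tin: Bystander: plain grey tin, 70 mm diameter, 70 mm tall, loose, origin at the centre of its underside.
There are look-alikes about, which are no part of the job. What is shaped like the part that bears packed1_c but green or purple is not meant.

How it is judged:
On the way, in this order (a step that is already met when the one before it is completed fails the run):
1. all seven rollers stand in the drum (z of packed1_c in the frame of drum_floor between 0.06 and 0.074 m and horizontal distance between each of packed1_c, packed2_c, packed3_c, packed4_c, roller1_c, roller2_c, roller3_c and drum_floor below 0.055 m and angle between each of packed1_c, packed2_c, packed3_c, packed4_c, roller1_c, roller2_c, roller3_c's own z axis and vertical below 0.12 rad and z of packed2_c in the frame of drum_floor between 0.06 and 0.074 m and z of packed3_c in the frame of drum_floor between 0.06 and 0.074 m and z of packed4_c in the frame of drum_floor between 0.06 and 0.074 m and z of roller1_c in the frame of drum_floor between 0.06 and 0.074 m and z of roller2_c in the frame of drum_floor between 0.06 and 0.074 m and z of roller3_c in the frame of drum_floor between 0.06 and 0.074 m), for 0.2 s.
2. the carriage is home at its end stop (value of joint carriage above 0.084 m), for 0.2 s.
At the end, for the whole second after the job is handed in: All seven round rollers stand upright (within 7 degrees) and at rest on the drum's floor (within 7 mm), inside the drum, one in the middle and six round it; the carriage is within 6 mm of its end stop (all of step 1 and value of joint carriage above 0.084 m and linear speed of each of packed1, packed2, packed3, packed4, roller1, roller2, roller3 below 0.03 m/s); the robot touches nothing.
It fails at once if a roller was dropped: it moved faster than 0.6 m/s while not gripped ((linear speed of packed1 above 0.6 m/s and contact force between the fingers and packed1 below 0.1 N) or (linear speed of packed2 above 0.6 m/s and contact force between the fingers and packed2 below 0.1 N) or (linear speed of packed3 above 0.6 m/s and contact force between the fingers and packed3 below 0.1 N) or (linear speed of packed4 above 0.6 m/s and contact force between the fingers and packed4 below 0.1 N) or (linear speed of roller1 above 0.6 m/s and contact force between the fingers and roller1 below 0.1 N) or (linear speed of roller2 above 0.6 m/s and contact force between the fingers and roller2 below 0.1 N) or (linear speed of roller3 above 0.6 m/s and contact force between the fingers and roller3 below 0.1 N)).
It fails at once if the square blank was moved by more than 25 mm (distance of square_c from where it was at the start of the episode above 0.025 m).
It fails at once if the mug, the buffing wheel or the tin was moved by more than 20 mm (distance of any of mug, buff, tin from where it was at the start of the episode above 0.02 m).
It also fails if it takes over 72 s, if anything falls off the work surface, if the arm or the gripper's body presses on something with over 40 N, if the wrist force passes 120 N, or if a joint passes its speed limit or range.

### The arm

A 6-joint arm with a two-finger parallel gripper is mounted at the origin on the work surface. World frame = base frame: x ahead of the robot, y to its left, z up, the work surface at z = 0. Lengths are in m, angles in rad, forces in N, time in s.
With the tool pointing down it reaches from about 0.35 to 0.775 m from the base axis. Payload 5.5 kg.
Tool frame: the origin (TCP) lies midway between the tips of the shut fingers; the grasp point (between the pads) lies 19 mm behind it; x points along the fingers, y is the direction in which the jaws open and shut, and the axes are right-handed (so a half turn about x gives the same grasp; the last joint's range is limited). The gripper opens to 85 mm and grips with 20 to 120 N. Pads are 22 mm wide; open, the fingers measure 114 mm over their backs; the gripper's body (76 mm by 85 mm) begins 54 mm behind the grasp point. The pads swing forward as they close: fully open they stand 13 mm farther back than shut.
Start: joints at [-1.436, 0.313, 0.046, 1.304, 0, 1.431], TCP at [0.156, -0.553, 0.231] pointing down, gripper open.
Joint ranges: [-2.76, 2.76], [-0.86, 1.69], [-1.03, 1.26], [-2.2, 2.34], [-1.47, 1.5], [-3.14, 3.14]. Speed limits (rad/s): [2.57, 2.57, 3.14, 3.14, 3.14, 3.14].

### API

Orientations are given as a unit quaternion [w, x, y, z].
In Python, from workcell import env, optics, order, models gives the robot as it stands. The module is installed in compiled form; this text tells all that it offers.
- The arm moves only by the tool servo_tool, never from a script. Its argument "moves" is a list of rows, each a list of 5 numbers: the shift along the tool's x, y, z in cm, then the turn about the tool's x in rad, then the closure, from -1 (fully open) to 1 (shut). A call has exactly 10 rows; each row shifts and turns the commanded pose from where the row before left it, along the tool's axes as they then stand; what a row does not reach is not made up. A row lasts 1/8 s, in which the tool goes at most 62.5 mm and 10.7 degrees, less where a joint would pass 70% of its speed; a pose out of reach is approached as far as the arm can. A call is refused whole if a number of a shift passes 6.25 or a number of a turn 0.188, either way. A call with a gripper value outside its range is refused whole. The fingers move at their own pace and stop on an object; "grip_force" is the grip in N (left out, the last holds). Time passes only in rows, so rows that do not move let the fingers close, or fill a call up. It gives the time, the measured TCP pose, the force and the opening at its end, in the units of the state.
- env.get_state(): the state, without advancing time (a new reading comes with each control period).
- optics.read_camera(name): name is "side" or "top" or "wrist"; returns a dict with "pixels" (420x560x3 uint8, blue, green, red), "vertical_fov" (degrees; the focal length in pixels is half the picture's height over the tangent of half this angle, whatever the lens; pixels are square), "cx", "cy" (the principal point, pixels), "extrinsics" (4x4, takes a point from world to camera coordinates). Camera axes: x right, y up, looking along -z (the intrinsics and any distortion apply to the point x, -y, -z); pixel columns grow to the right and rows downward; lengths in m; the calibration is good to about 2 mm. The wrist camera is an equidistant fisheye: a pixel r from the principal point sees the ray r / f radians off the axis. A picture is of the moment at which its call begins. There is no depth.
- order.hand_in(): hands the job in, once; it reports no verdict.
Trained networks look in a picture, given as the dict that the camera call returned (one of the last four; its "shot" number tells which), for a name from the list of things; names that differ only in an ending like _2 or _b are one class to them, and where a whole thing is asked for, a point or a joint stands for the part that bears it (a point fixed in the world has none). Each returns a list of dicts, best first, with "conf" (0 to 1); they miss things now and then, are a little off and sometimes report something else, mostly with a low value. They report only what shows in the picture. A call takes as long as a camera call. They do not tell look-alikes from the thing itself.
- models.outline_of(name, picture): "pixels" (420x560 bool, what is visible of it) and "location" ([column, row] in pixels, amid what is visible of it).
- models.pinpoint(name, picture): "location" ([column, row] in pixels: a listed point, or the origin of a listed thing).
The state is a dict: "clock": time; "joint_pos": joint angles; "qvel": joint speeds; "tau": joint torques, N m; "tcp_pos": TCP position; "orientation": TCP orientation; "wrist_force": force on the tool from outside, world axes, zero at the start; "ft_torque": the same for the moment, N m; "finger_gap": finger opening in m.
Only numpy, scipy, OpenCV 4.12 (cv2) and the standard library are available. Lean on these libraries where they do the work, as an engineer would, in place of code of your own. Each camera call takes 0.05 s, during which the arm holds its last target.

## Working session

There is one attempt and no reset: what is moved stays moved. The work goes in short steps, Python scripts to look and compute and a tool call to move; the robot and the scene stay as the last step left them, time stands still between calls to the robot, and variables do not carry over. Pictures are saved under pics/ and viewed, and the job is handed in when it is done.

Besides the shell and the picture viewer there is one more tool, called after "Request:" as name(argument=value, ...), one argument or row to a line, values as JSON. servo_tool: Moves the arm, as the interface text tells. Its arguments: {"type":"object","properties":{"moves":{"type":"array"},"grip_force":{"type":"number"}},"required":["moves"]}

```bash
mkdir -p pics; cat > h.py <<'E'
import numpy as np, cv2
from workcell import env, optics, order, models
def f_of(p): return p['pixels'].shape[0]/2/np.tan(np.radians(p['vertical_fov'])/2)
def proj(p,X):
    X=np.atleast_2d(X); E=p['extrinsics']; c=(E[:3,:3]@X.T).T+E[:3,3]
    f=f_of(p); v=np.c_[c[:,0],-c[:,1],-c[:,2]]
    if p.get('_fish'):
        r=np.hypot(v[:,0],v[:,1]); th=np.arctan2(r,v[:,2]); s=f*th/np.maximum(r,1e-9)
    else: s=f/v[:,2]
    return np.c_[p['cx']+v[:,0]*s,p['cy']+v[:,1]*s]
def ray(p,uv):
    E=p['extrinsics'];f=f_of(p);d=np.array([uv[0]-p['cx'],uv[1]-p['cy']])/f
    if p.get('_fish'):
        th=np.hypot(*d); k=np.sin(th)/max(th,1e-9); v=np.array([d[0]*k,d[1]*k,np.cos(th)])
    else: v=np.array([d[0],d[1],1.])
    v=np.array([v[0],-v[1],-v[2]]); R=E[:3,:3]
    w=R.T@v; return -R.T@E[:3,3], w/np.linalg.norm(w)
def at_z(p,uv,z):
    o,w=ray(p,uv); return o+w*(z-o[2])/w[2]
def tri(obs):
    A=np.zeros((3,3));b=np.zeros(3)
    for p,uv in obs:
        o,w=ray(p,uv);M=np.eye(3)-np.outer(w,w);A+=M;b+=M@o
    X=np.linalg.solve(A,b); return X
def cam(n):
    p=optics.read_camera(n); p['_fish']=(n=='wrist'); return p
def save(p,fn,crop=None,s=1):
    im=p['pixels']
    if crop: x0,y0,x1,y1=crop; im=im[y0:y1,x0:x1]
    if s!=1: im=cv2.resize(im,None,fx=s,fy=s,interpolation=cv2.INTER_CUBIC)
    cv2.imwrite('pics/'+fn,im)
E
python3 - <<'E'
from h import *
s=env.get_state(); print({k:np.round(v,4) for k,v in s.items()})
for n in ['side','top','wrist']:
    p=cam(n); save(p,f'0_{n}.png'); print(n,p['vertical_fov'],p['cx'],p['cy'],p.keys(),np.round(-p['extrinsics'][:3,:3].T@p['extrinsics'][:3,3],3))
    np.save(f'E_{n}.npy',p['extrinsics'])
E
```

```text
{'clock': np.float64(0.0), 'joint_pos': array([-1.4356,  0.314 ,  0.045 ,  1.3036,  0.    ,  1.4312]), 'qvel': array([ 0.0009,  0.001 ,  0.001 , -0.0012,  0.0003,  0.0022]), 'tau': array([-1.20000e-03, -4.80627e+01,  2.98533e+01,  1.93000e-02,
       -0.00000e+00,  0.00000e+00]), 'tcp_pos': array([ 0.1559, -0.5529,  0.2304]), 'orientation': array([ 0.0962,  0.7004,  0.0975, -0.7004]), 'wrist_force': array([-0.0078,  0.0569,  0.0903]), 'ft_torque': array([-0.0108, -0.0519,  0.0823]), 'finger_gap': np.float64(0.0855)}
side 52.529261610664236 272.25217270136045 210.6809463969876 dict_keys(['pixels', 'vertical_fov', 'cx', 'cy', 'extrinsics', 'shot', '_fish']) [0.347 0.931 0.679]
top 43.81187999482773 272.3610794874087 207.1641647534907 dict_keys(['pixels', 'vertical_fov', 'cx', 'cy', 'extrinsics', 'shot', '_fish']) [ 0.417 -0.029  1.229]
wrist 65.70646984690485 276.4857653735936 206.73287543115205 dict_keys(['pixels', 'vertical_fov', 'cx', 'cy', 'extrinsics', 'shot', '_fish']) [ 0.223 -0.534  0.373]
```

View pics/0_side.png

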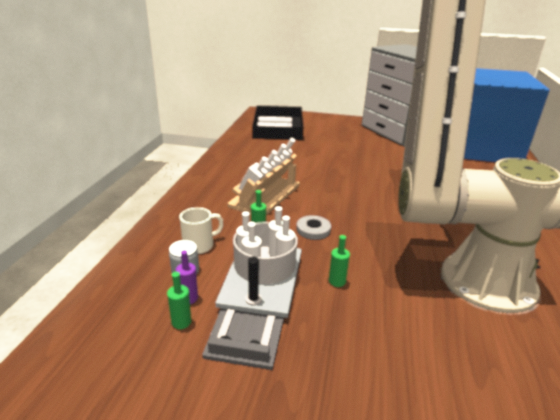

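View pics/0_top.png

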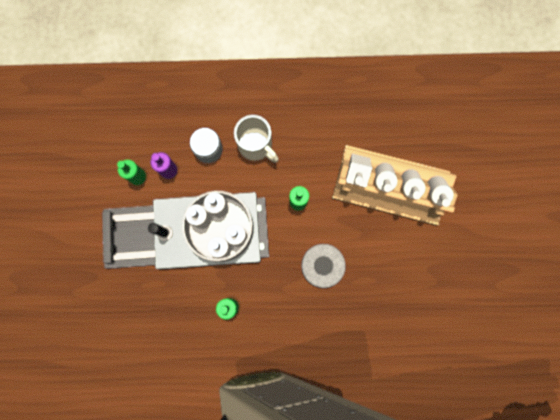

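View pics/0_wrist.png

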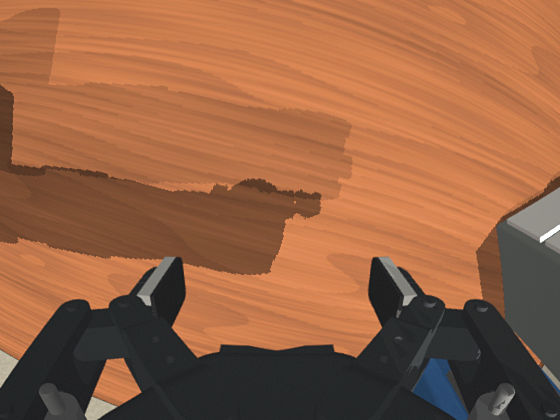

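```bash
python3 - <<'E'
from h import *
import pickle
pt=cam('top'); ps=cam('side')
pickle.dump((pt,ps),open('p0.pkl','wb'))
for nm in ['drum_floor','handle_top','rack','roller1_c','square_c','mug','buff','tin']:
    for n,p in (('top',pt),('side',ps)):
        r=models.pinpoint(nm,p); print(nm,n,[(round(d['conf'],2),np.round(d['location'],1).tolist()) for d in r if d['conf']>.2])
save(pt,'1_rack.png',(320,130,480,240),4.5); save(pt,'1_drum.png',(90,170,280,290),4)
save(ps,'1_side.png',(140,120,340,340),3.2/1.2)
E
```

```text
drum_floor top [(0.86, [221.2, 228.0])]
drum_floor side [(0.58, [265.3, 266.7])]
handle_top top [(0.81, [149.2, 228.7]), (0.33, [196.4, 221.5])]
handle_top side [(0.92, [250.9, 258.3])]
rack top [(0.75, [389.8, 180.8]), (0.39, [198.1, 216.9])]
rack side [(0.93, [260.7, 194.1])]
roller1_c top [(0.59, [440.5, 193.6])]
roller1_c side [(0.63, [285.9, 153.5])]
square_c top [(0.64, [358.5, 175.9])]
square_c side [(0.89, [255.1, 173.2])]
mug top [(0.94, [257.0, 144.0]), (0.34, [386.4, 180.8])]
mug side []
buff top [(0.69, [322.2, 264.1])]
buff side [(0.95, [314.1, 228.4])]
tin top [(0.8, [205.7, 150.5])]
tin side [(0.65, [187.9, 268.6])]
```

View pics/1_rack.png

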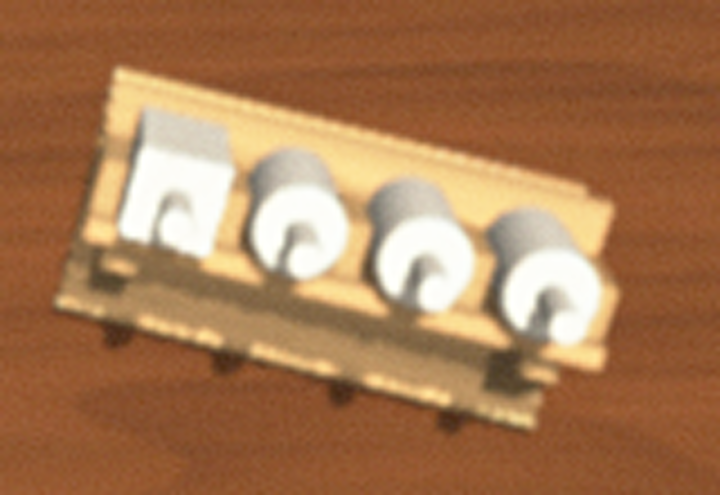

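View pics/1_drum.png

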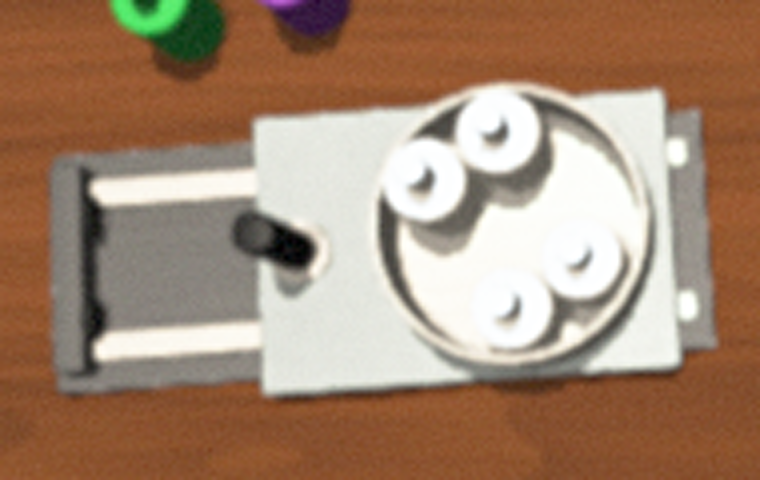

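View pics/1_side.png

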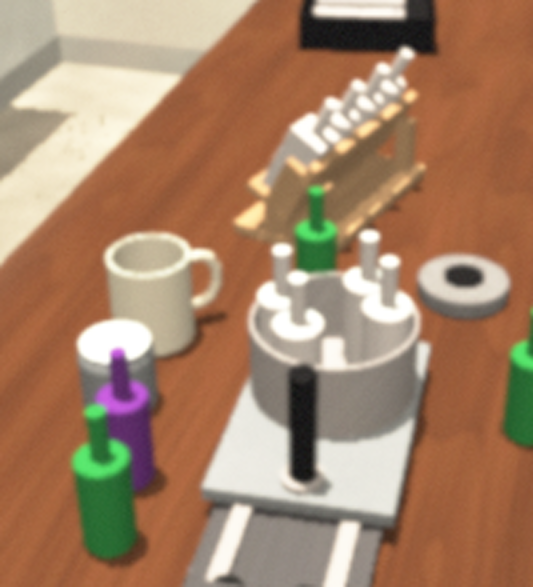

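```bash
python3 - <<'E'
from h import *
import pickle
pt,ps=pickle.load(open('p0.pkl','rb'))
def c(x,y): return (320+x/4.5,130+y/4.5)
P=[at_z(pt,c(*q),0.145) for q in [(175,200),(299,232),(423,264),(549,297)]]
for q in P: print(np.round(q,4),np.hypot(q[0],q[1]))
d=P[3]-P[0]; print('dir',np.degrees(np.arctan2(d[1],d[0])),np.linalg.norm(d)/3)
def c(x,y): return (90+x/4,170+y/4)
D=at_z(pt,c(514,225),.108); H=at_z(pt,c(253,232),.145); print('drum',D,'handle',H,np.linalg.norm((H-D)[:2]), 'ang',np.degrees(np.arctan2(H[1]-D[1],H[0]-D[0])))
for q in [(425,180),(497,130),(585,257),(512,308)]:
    X=at_z(pt,c(*q),.128); print(X,np.linalg.norm((X-D)[:2]),np.degrees(np.arctan2(X[1]-D[1],X[0]-D[0])))
for n,z,q in [('mug',0.095,(253,134)),('buff',.026,(323,266)),('tin',.07,(205,143)),('green',.135,(299,196)),('green2',.135,(227,309)),('purple',.135,(160,162))]: print(n,at_z(pt,q,z))
save(pt,'1_rack2.png',(335,150,460,220),6); save(ps,'2_rackside.png',(220,125,310,215),6)
E
```

```text
[ 0.6434 -0.1887  0.145 ] 0.6705183307526059
[ 0.627  -0.2458  0.145 ] 0.6734803586198885
[ 0.6107 -0.3025  0.145 ] 0.6815585861876565
[ 0.5941 -0.3598  0.145 ] 0.6945206000683424
dir -106.08925152311407 0.0593592977556962
drum [0.54291628 0.11288495 0.108     ] handle [0.53748178 0.2454327  0.145     ] 0.13265911237030523 ang 92.34783068117588
[0.56564697 0.15796835 0.128     ] 0.05048957386056334 63.24312655451854
[0.59193082 0.1194849  0.128     ] 0.049456895072232006 7.668913896630022
[0.5229694  0.07265574 0.128     ] 0.044902870492976706 -116.37362925222479
[0.49660975 0.11141344 0.128     ] 0.04632990754623959 -178.17989066334792
mug [0.75109784 0.03695829 0.095     ]
buff [ 0.45656967 -0.1162256   0.026     ]
tin [0.73958581 0.14873114 0.07      ]
green [ 0.60141704 -0.06175543  0.135     ]
green2 [0.36794531 0.09187399 0.135     ]
purple [0.68140804 0.23596592 0.135     ]
```

View pics/2_rackside.png

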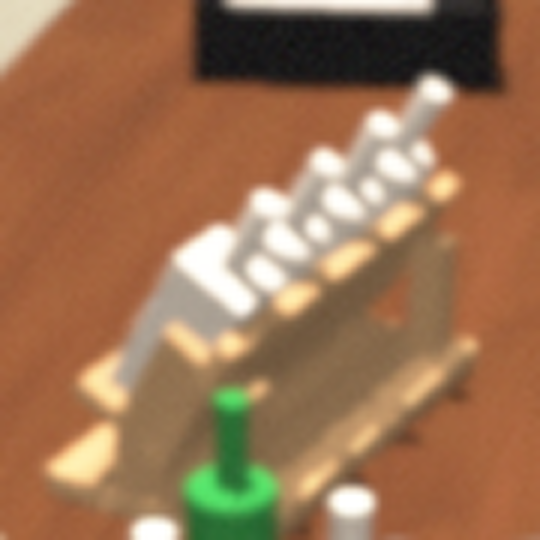

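View pics/1_rack2.png

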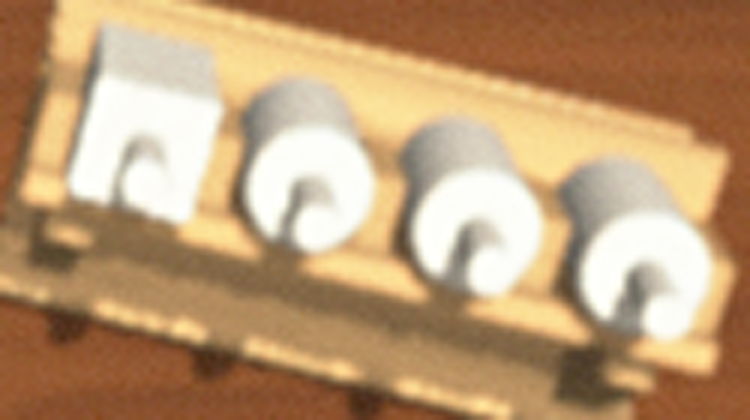

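```bash
python3 - <<'E'
from h import *
import pickle
pt,ps=pickle.load(open('p0.pkl','rb'))
T=[(160,188),(325,228),(490,270),(668,315)];S=[(267,200),(325,160),(383,122),(435,90)]
X=[]
for a,b in zip(T,S):
    ua=(335+a[0]/6,150+a[1]/6);ub=(220+b[0]/6,125+b[1]/6)
    x=tri([(pt,ua),(ps,ub)]);X.append(x);print(np.round(x,4),np.round(proj(pt,x)-ua,1),np.round(proj(ps,x)-ub,1))
X=np.array(X);d=X[3]-X[0];print(np.degrees(np.arctan2(d[1],d[0])),np.linalg.norm(np.diff(X,axis=0),axis=1))
s=env.get_state();import scipy.spatial.transform as t
R=t.Rotation.from_quat(np.roll(s['orientation'],-1)).as_matrix();print(np.round(R,4))
E
```

```text
[ 0.6228 -0.1894  0.1746] [[-0. -0.]] [[0. 0.]]
[ 0.6071 -0.2447  0.1753] [[0.  0.3]] [[-0.2 -0. ]]
[ 0.59   -0.2993  0.1769] [[0.2 0.9]] [[-0.6 -0.1]]
[ 0.5738 -0.3589  0.1742] [[0.2 1. ]] [[-0.6 -0.1]]
-106.1383925850618 [0.05747278 0.05729445 0.06183896]
[[ 0.000e+00  2.714e-01 -9.625e-01]
 [-1.000e-04 -9.625e-01 -2.714e-01]
 [-1.000e+00  2.000e-04  0.000e+00]]
```

Request:
servo_tool(
  moves=[
    [-0.7, 0, 0, 0.185, 0.1],
    [-0.7, 0, 0, 0.185, 0.1],
    [-0.7, 0, 0, 0.185, 0.1],
    [0, -3.8, -4.5, 0, 0.1],
    [0, -3.8, -4.5, 0, 0.1],
    [0, -3.8, -4.5, 0, 0.1],
    [0, -3.8, -4.5, 0, 0.1],
    [0, -3.8, -4.5, 0, 0.1],
    [0, -3.8, -4.5, 0, 0.1],
    [0, -3.8, -4.5, 0, 0.1],
  ],
  grip_force=60,
)

```text
clock: 2.3
tcp_pos: [0.534, -0.384, 0.2524]
orientation: [-0.099, 0.7, -0.099, -0.7]
wrist_force: [0.2, -1.4, 0.1]
finger_gap: 0.0387
```

```bash
cat >> h.py <<'E'
from scipy.spatial.transform import Rotation as Rn
def tool():
    s=env.get_state(); R=Rn.from_quat(np.roll(s['orientation'],-1)).as_matrix()
    return s,R,s['tcp_pos']
def need(X,R,t): return np.round(100*R.T@(np.asarray(X)-t),2)
E
python3 - <<'E'
from h import *
s,R,t=tool(); print(t,'y',R[:,1],np.degrees(np.arctan2(R[1,1],R[0,1])),np.round(s['joint_pos'],2),s['clock'])
p=cam('wrist');save(p,'3_w.png')
tips=np.array([(.5734,-.3596,.175),(.5901,-.3019,.175),(.6067,-.2443,.175)])
print(proj(p,tips))
print(need((.581,-.362,.141),R,t))
E
```

```text
[ 0.53399539 -0.38401074  0.25243784] y [-2.76556433e-01 -9.60997582e-01  4.32477702e-04] -106.05479043395317 [-0.75  0.48  0.34  1.44 -0.    2.68] 2.3
[[226.97931737 172.85431146]
 [146.29945698 174.30503072]
 [ 79.54299377 176.7157159 ]]
[11.14 -3.42 -3.9 ]
```

View pics/3_w.png

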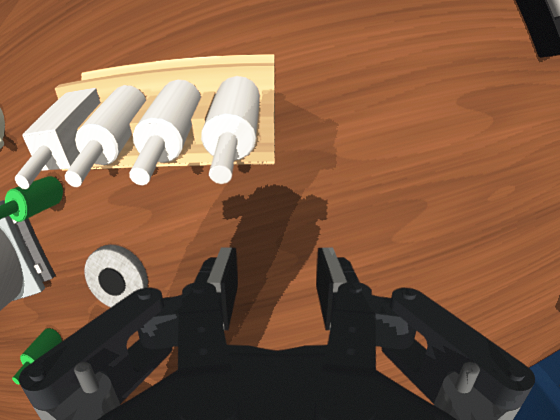

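```bash
python3 - <<'E'
from h import *
import pickle
pt,ps=pickle.load(open('p0.pkl','rb'));p=cam('wrist')
T=[(325,228),(490,270),(668,315)];S=[(325,160),(383,122),(435,90)];W=[(75,180),(141,176),(220.5,174)]
X=[]
for a,b,w in zip(T,S,W):
    ua=(335+a[0]/6,150+a[1]/6);ub=(220+b[0]/6,125+b[1]/6)
    x=tri([(pt,ua),(ps,ub),(p,w)]);X.append(x);print(np.round(x,4),np.round(proj(pt,x)-ua,1),np.round(proj(ps,x)-ub,1),np.round(proj(p,x)-w,1), at_z(p,w,.1755))
E
```

```text
[ 0.6078 -0.2411  0.1791] [[-1.4 -0.4]] [[-0.6 -0.8]] [[4.5 2.4]] [ 0.61101527 -0.234832    0.1755    ]
[ 0.5918 -0.2971  0.1786] [[-0.8 -0.1]] [[-1.3 -0.4]] [[4.5 4.7]] [ 0.59594327 -0.29334666  0.1755    ]
[ 0.5755 -0.3546  0.1768] [[-1.7 -0. ]] [[-1.4 -0.4]] [[6.8 5.1]] [ 0.58010505 -0.35085033  0.1755    ]
```

Request:
servo_tool(
  moves=[
    [0.8, -0.6, -0.6, 0, 0.1],
    [0.8, -0.6, -0.6, 0, 0.1],
    [0.8, -0.6, -0.6, 0, 0.1],
    [0.8, -0.6, -0.6, 0, 0.1],
    [0.8, -0.6, -0.6, 0, 0.1],
    [0.8, -0.6, -0.6, 0, 0.1],
    [0.5, -0.2, -0.2, 0, 0.1],
    [0, 0, 0, 0, 0.1],
    [0, 0, 0, 0, 0.1],
    [0, 0, 0, 0, 0.1],
  ],
)

```text
clock: 3.65
tcp_pos: [0.5793, -0.3593, 0.1998]
orientation: [-0.099, 0.7, -0.099, -0.7]
wrist_force: [-0.3, -0.3, 0.3]
finger_gap: 0.0385
```

```bash
python3 - <<'E'
from h import *
s,R,t=tool(); print(t,s['clock'],s['finger_gap'])
p=cam('wrist');save(p,'4_w.png')
tips=np.array([(.5734,-.3596,.175),(.5755,-.3546,.1768),t,t-.019*R[:,0]])
print(proj(p,tips))
E
```

```text
[ 0.5793058  -0.35927336  0.19980871] 3.65 0.038540405727256394
[[280.29830619 253.57609064]
 [270.63928569 253.85235673]
 [276.8468974  263.9149577 ]
 [276.84417119 283.0461258 ]]
```

View pics/4_w.png

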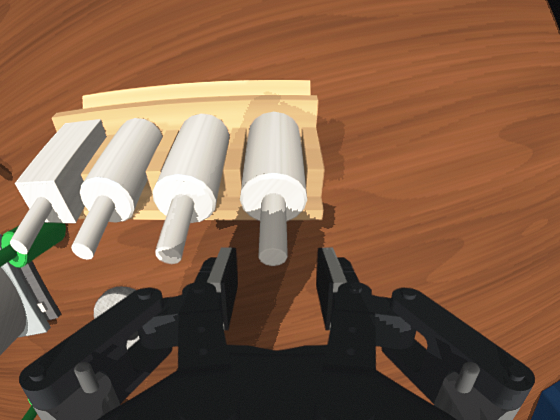

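Request:
servo_tool(
  moves=[
    [1.2, -0.15, -0.25, 0, 0.1],
    [1.2, 0, 0, 0, 0.1],
    [1.2, 0, 0, 0, 0.1],
    [1.2, 0, 0, 0, 0.1],
    [1.0, 0, 0, 0, 0.1],
    [0, 0, 0, 0, 0.4],
    [0, 0, 0, 0, 1],
    [0, 0, 0, 0, 1],
    [0, 0, 0, 0, 1],
    [0, 0, 0, 0, 1],
  ],
)

```text
clock: 4.95
tcp_pos: [0.5822, -0.3582, 0.1414]
orientation: [-0.099, 0.7, -0.099, -0.7]
wrist_force: [0.1, 0.1, -2.5]
finger_gap: 0.0142
```

Request:
servo_tool(
  moves=[
    [-0.6, 0, 0.3, 0, 1],
    [-1.2, 0, 0.6, 0, 1],
    [-1.3, 0, 0.65, 0, 1],
    [-1.3, 0, 0.65, 0, 1],
    [-1.3, 0, 0.65, 0, 1],
    [-1.3, 0, 0.65, 0, 1],
    [-1.3, 0, 0.65, 0, 1],
    [-1.3, 0, 0.65, 0, 1],
    [-0.6, 0, 2.5, 0, 1],
    [0, 0, 2.5, 0, 1],
  ],
)

```text
clock: 6.2
tcp_pos: [0.4876, -0.3311, 0.2443]
orientation: [-0.098, 0.701, -0.099, -0.7]
wrist_force: [-0.2, -0.7, -3.4]
finger_gap: 0.0146
```

```bash
python3 - <<'E'
from h import *
s,R,t=tool(); print(t,s['clock'],s['finger_gap'],s['wrist_force'],s['ft_torque'])
p=cam('wrist');save(p,'5_w.png')
p=cam('side');save(p,'5_s.png',(200,60,400,260),3)
E
```

```text
[ 0.48756638 -0.33109918  0.24431776] 6.2 0.014584750201041127 [-0.18852879 -0.69717216 -3.41349109] [ 0.02265065  0.1077208  -0.00412692]
```

View pics/5_w.png

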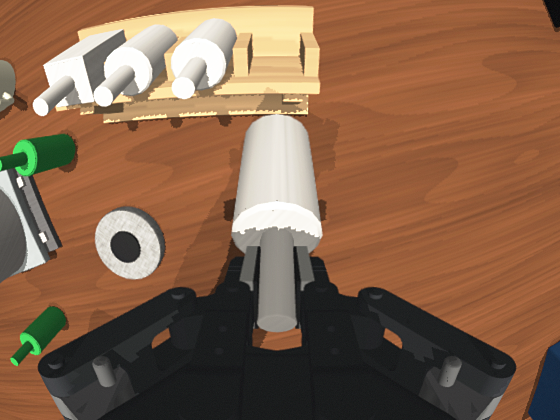

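View pics/5_s.png

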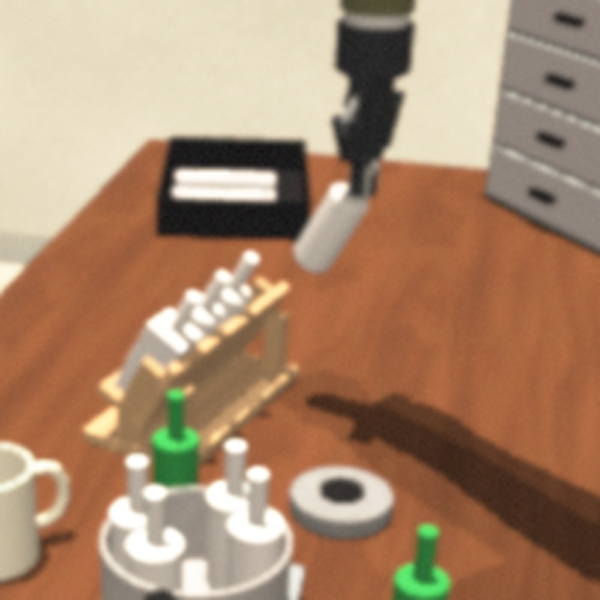

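Request:
servo_tool(
  moves=[
    [0.5, 0, 1, 0, 1],
    [1, 0, 1, 0, 1],
    [1.5, 0, 1, 0, 1],
    [1.5, 0, 1, 0, 1],
    [1.5, 0, 0, 0, 1],
    [1.5, 0, 0, 0, 1],
    [1.5, 0, 0, 0, 1],
    [1, 0, 0, 0, 1],
    [0.5, 0, 0, 0, 1],
    [0, 0, 0, 0, 1],
  ],
  grip_force=20,
)

```text
clock: 7.55
tcp_pos: [0.4495, -0.32, 0.1381]
orientation: [0.099, -0.7, 0.099, 0.7]
wrist_force: [-0.2, 0.1, -3.2]
finger_gap: 0.015
```

```bash
python3 - <<'E'
from h import *
s,R,t=tool(); print(t,s['clock'],s['finger_gap'],s['wrist_force'],s['ft_torque'])
p=cam('wrist');save(p,'6_w.png')
p=cam('side');save(p,'6_s.png',(200,60,400,260),3)
E
```

```text
[ 0.4495172  -0.32000236  0.13805635] 7.55 0.014972434605815703 [-0.22903522  0.13528786 -3.2049989 ] [-0.01097447  0.07961412 -0.07552466]
```

View pics/6_w.png

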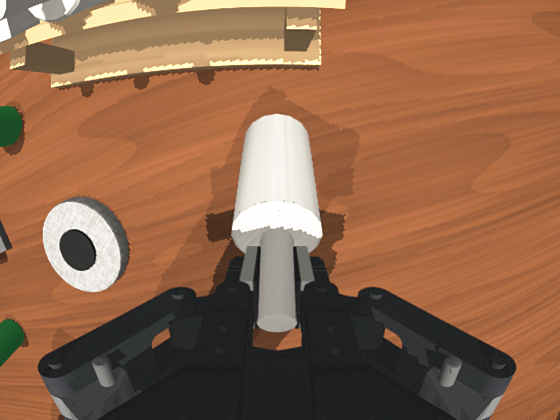

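View pics/6_s.png

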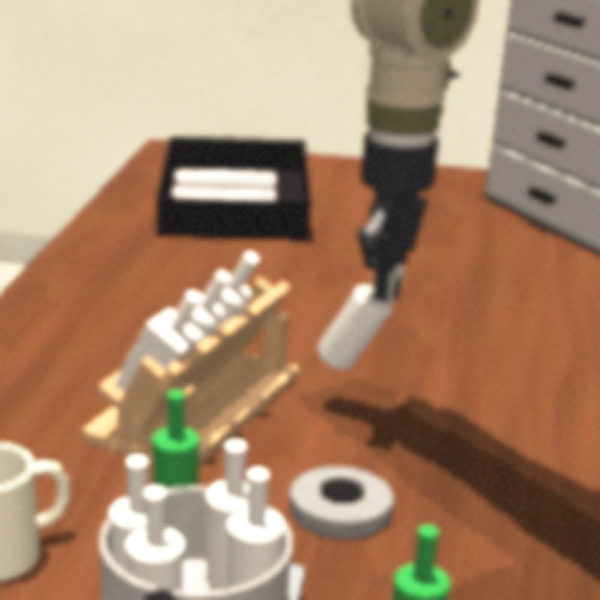

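Request:
servo_tool(
  moves=[
    [1.6, 0, 0, 0, 1],
    [1.6, 0, 0, 0, 1],
    [1.4, 0, 0, 0, 1],
    [-0.25, 0, -0.8, 0, 1],
    [-0.19, 0, -0.8, 0, 1],
    [-0.14, 0, -0.8, 0, 1],
    [-0.07, 0, -0.8, 0, 1],
    [-0.02, 0, -0.8, 0, 1],
    [0.04, 0, -0.8, 0, 1],
    [0.1, 0, -0.8, 0, 1],
  ],
  grip_force=20,
)

```text
clock: 8.9
tcp_pos: [0.5028, -0.3352, 0.0974]
orientation: [0.099, -0.699, 0.099, 0.701]
wrist_force: [-9.5, 3.1, 3.0]
finger_gap: 0.0149
```

```bash
python3 - <<'E'
from h import *
s,R,t=tool(); print(t,s['clock'],s['finger_gap'],s['wrist_force'],s['ft_torque'])
p=cam('wrist');save(p,'7_w.png')
p=cam('side');save(p,'7_s.png',(200,60,400,260),3)
E
```

```text
[ 0.50284951 -0.3352352   0.0974203 ] 8.9 0.014874450279542263 [-9.5392375   3.09120547  2.97654435] [0.81675309 2.39997539 0.00950862]
```

View pics/7_w.png

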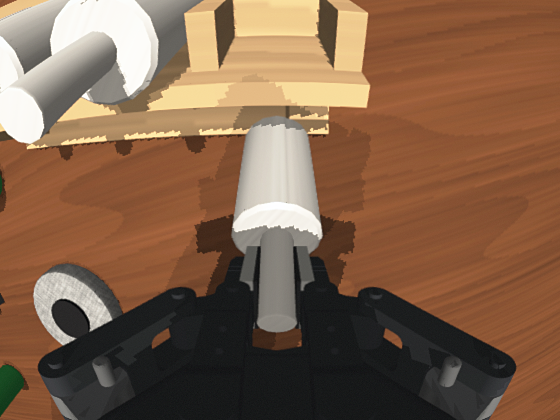

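View pics/7_s.png

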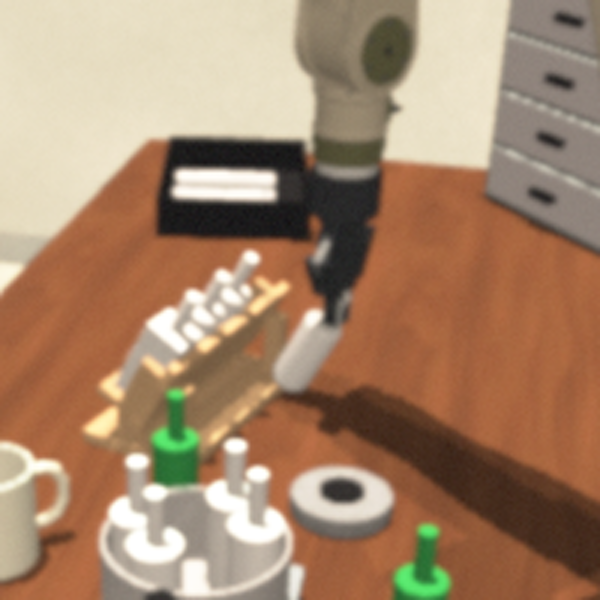

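Request:
servo_tool(
  moves=[
    [0, 0, -0.4, 0, 1],
    [-0.1, 0, -0.5, 0, 1],
    [-0.2, 0, -0.5, 0, 1],
    [-0.2, 0, -0.5, 0, 1],
    [-0.2, 0, -0.5, 0, 1],
    [-0.2, 0, -0.5, 0, 1],
    [0, 0, 0, 0, 1],
    [0, 0, 0, 0, 1],
    [0, 0, 0, 0, 1],
    [0, 0, 0, 0, 1],
  ],
  grip_force=20,
)

```text
clock: 10.25
tcp_pos: [0.5309, -0.3431, 0.1063]
orientation: [0.099, -0.7, 0.098, 0.7]
wrist_force: [-3.3, 2.1, -3.5]
finger_gap: 0.0149
```

```bash
python3 - <<'E'
from h import *
s,R,t=tool(); print(t,s['clock'],s['finger_gap'],s['wrist_force'],s['ft_torque'])
p=cam('wrist');save(p,'8_w.png')
p=cam('side');save(p,'8_s.png',(200,60,400,260),3)
E
```

```text
[ 0.53091373 -0.34310754  0.10626404] 10.25 0.014872187680533996 [-3.31365626  2.05720414 -3.53744067] [1.01206569 1.04857137 0.03681371]
```

View pics/8_w.png

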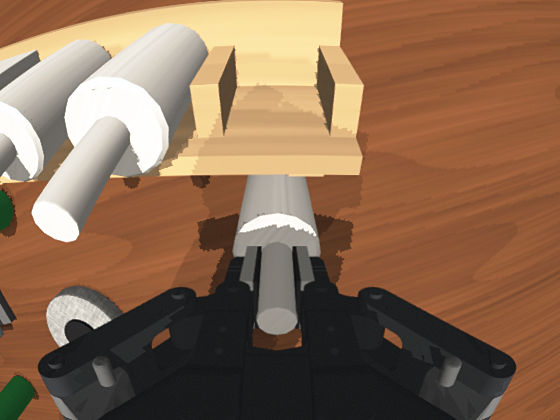

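View pics/8_s.png

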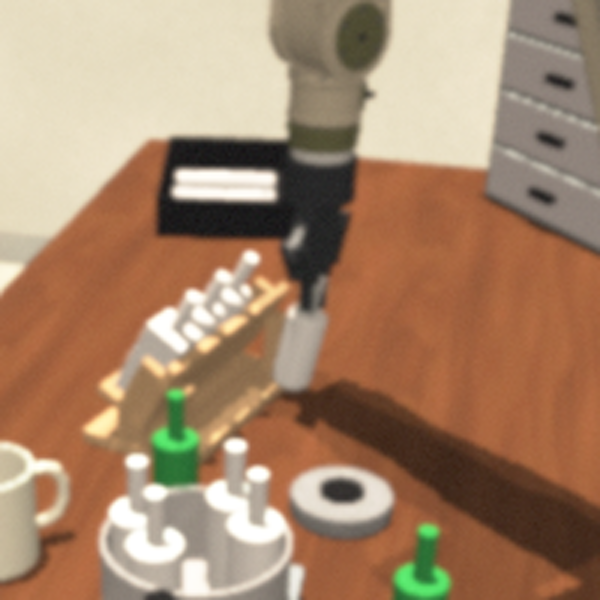

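Request:
servo_tool(
  moves=[
    [-0.1, 0, -0.5, 0, 1],
    [-0.1, 0, -0.5, 0, 1],
    [0, 0, -0.5, 0, 1],
    [0, 0, -0.5, 0, 1],
    [0, 0, 0.8, 0, 1],
    [0, 0, 0.8, 0, 1],
    [0, 0, 0.8, 0, 1],
    [0.4, 0, 0.8, 0, 1],
    [0.3, 0, 0, 0, 1],
    [0, 0, 0, 0, 1],
  ],
  grip_force=20,
)

```text
clock: 11.6
tcp_pos: [0.5196, -0.3402, 0.1013]
orientation: [0.099, -0.7, 0.099, 0.7]
wrist_force: [0.5, -0.7, -2.7]
finger_gap: 0.0143
```

```bash
python3 - <<'E'
from h import *
s,R,t=tool(); print(t,s['clock'],s['finger_gap'],s['wrist_force'],s['ft_torque'])
p=cam('wrist');save(p,'9_w.png')
p=cam('side');save(p,'9_s.png',(200,60,400,260),3)
E
```

```text
[ 0.5195981  -0.34023096  0.1012693 ] 11.6 0.014347540423284028 [ 0.48288345 -0.72065608 -2.71577851] [-0.04928101 -0.02680849  0.00816834]
```

View pics/9_w.png

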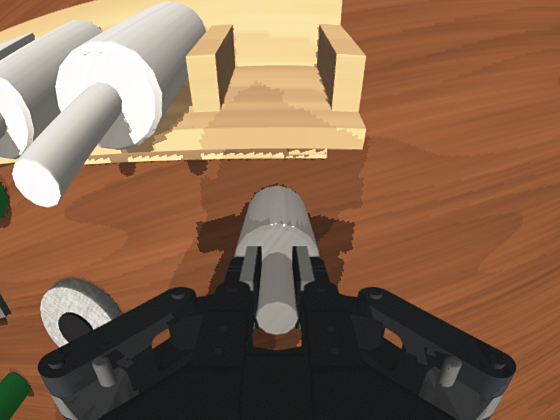

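View pics/9_s.png

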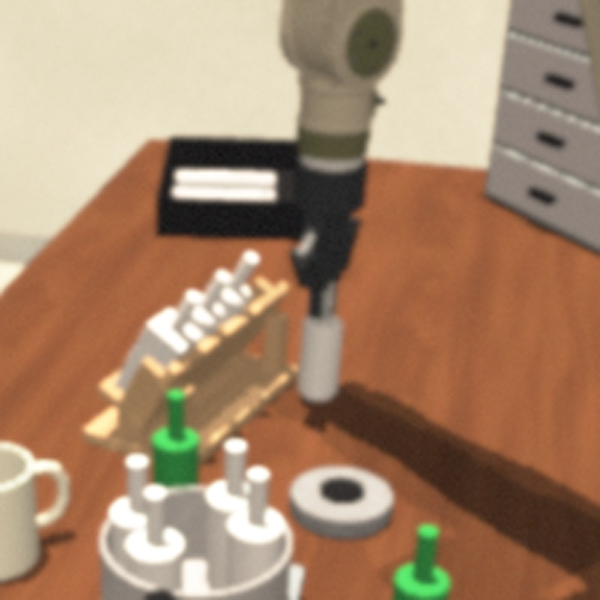

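Request:
servo_tool(
  moves=[
    [0.3, 0, 0, 0, 1],
    [0.2, 0, 0, 0, 1],
    [0, 0, 0, 0, 0.5],
    [0, 0, 0, 0, 0.5],
    [0, 0, 0, 0, 0.5],
    [0, 0, 0, 0, 1],
    [0, 0, 0, 0, 1],
    [0, 0, 0, 0, 1],
    [-1.5, 0, 0, 0, 1],
    [-4, 0, 0, 0, 1],
  ],
  grip_force=30,
)

```text
clock: 12.95
tcp_pos: [0.5178, -0.3388, 0.1497]
orientation: [0.1, -0.698, 0.098, 0.702]
wrist_force: [0.5, -0.0, -2.9]
finger_gap: 0.0151
```

```bash
python3 - <<'E'
from h import *
s,R,t=tool(); print(t,s['clock'],s['finger_gap'],s['wrist_force'],s['ft_torque'])
p=cam('wrist');save(p,'10_w.png')
p=cam('side');save(p,'10_s.png',(200,60,400,260),3)
E
```

```text
[ 0.51783813 -0.33877178  0.14967255] 12.95 0.015072355543128258 [ 0.48445273 -0.01311825 -2.86078184] [-0.03966471 -0.09116644 -0.0536289 ]
```

View pics/10_w.png

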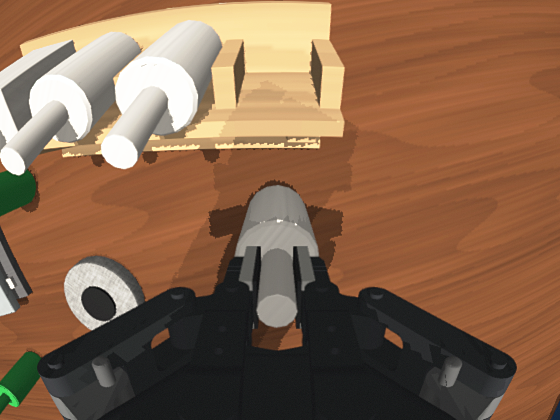

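View pics/10_s.png

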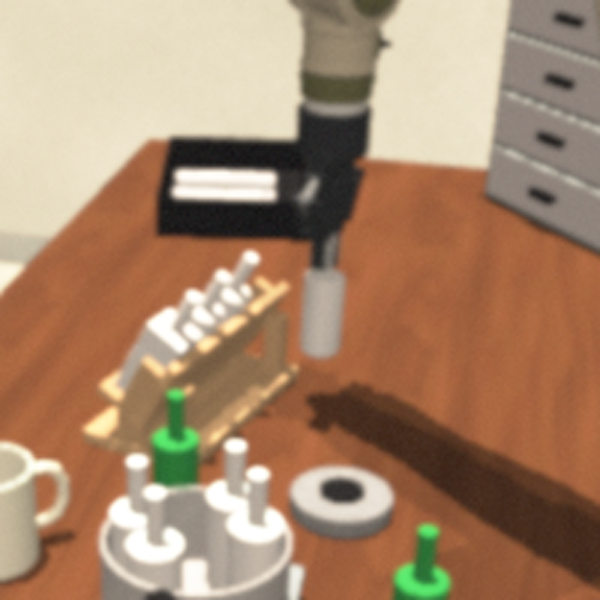

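Request:
servo_tool(
  moves=[
    [-2.8, 0, 0, -0.175, 1],
    [-2.8, 0, 0, -0.175, 1],
    [-2.8, 0, 0, -0.175, 1],
    [-2.8, 0, 0, -0.175, 1],
    [-2.8, 0, 0, -0.173, 1],
    [0, -3, -2.6, 0, 1],
    [0, -4.4, -3.8, 0, 1],
    [0, -4.4, -3.8, 0, 1],
    [0, -4.4, -3.8, 0, 1],
    [0, -4.4, -3.8, 0, 1],
  ],
  grip_force=40,
)

```text
clock: 14.3
tcp_pos: [0.5519, -0.0681, 0.2909]
orientation: [-0.206, -0.676, -0.207, 0.677]
wrist_force: [0.2, -0.1, -3.2]
finger_gap: 0.015
```

```bash
cat >> h.py <<'E'
import pickle
def snap(tag,*names):
    s,R,t=tool(); out={}
    print('t',round(float(s['clock']),2),'tcp',np.round(t,4),'yawY',round(float(np.degrees(np.arctan2(R[1,1],R[0,1]))),1),'gap',round(float(s['finger_gap']),4),'F',np.round(s['wrist_force'],1),'M',np.round(s['ft_torque'],2),'j',np.round(s['joint_pos'],2))
    for n in names:
        p=cam(n); out[n]=p; save(p,f'{tag}_{n}.png')
    out['R']=R;out['t']=t; pickle.dump(out,open(f'{tag}.pkl','wb')); return out
E
python3 - <<'E'
from h import *
o=snap('11','wrist','side')
E
```

```text
t 14.3 tcp [ 0.5519 -0.0681  0.2909] yawY -56.1 gap 0.015 F [ 0.2 -0.1 -3.2] M [ 0.01 -0.06 -0.01] j [-0.27  0.27  0.13  1.43 -0.    2.28]
```

View pics/11_wrist.png

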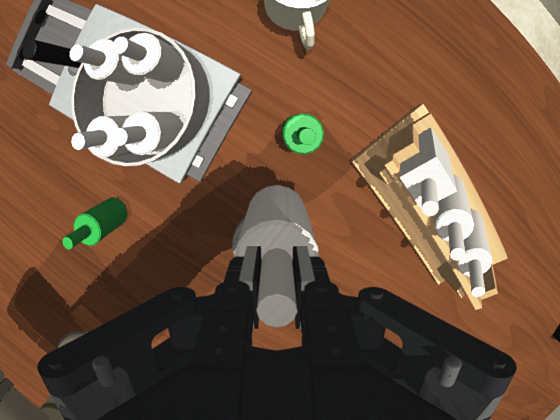

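View pics/11_side.png

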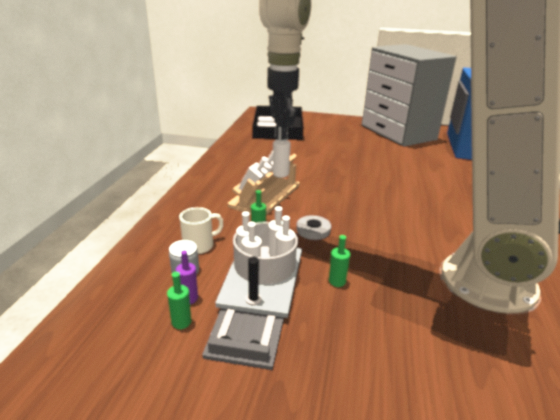

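```bash
python3 - <<'E'
from h import *
o=pickle.load(open('11.pkl','rb'));p=o['wrist']
save(p,'11_c.png',(40,10,220,190),4)
pt,ps=pickle.load(open('p0.pkl','rb'))
save(pt,'11_t.png',(170,180,270,270),8)
save(ps,'11_s.png',(220,195,310,300),6)
# roller check
R=o['R'];t=o['t']
g=t-.0*R[:,0]
def circ(c,r,z,n=12): a=np.linspace(0,2*np.pi,n,endpoint=False); return np.c_[c[0]+r*np.cos(a),c[1]+r*np.sin(a),np.full(n,z)]
foot=t[2]-.0963
im=p['pixels'].copy()
for r,z,col in [(18,0,(0,0,255)),(22,6,(0,255,0)),(22,90,(255,0,0)),(8,135,(0,200,255))]:
    q=proj(p,circ(t,r/1000,foot+z/1000,60))
    cv2.polylines(im,[np.round(q*8).astype(np.int32)],True,col,1,cv2.LINE_AA,3)
cv2.imwrite('pics/11_r.png',cv2.resize(im[150:350,200:360],None,fx=4,fy=4,interpolation=cv2.INTER_NEAREST)[:600])
E
```

```text
(no output)
```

View pics/11_c.png

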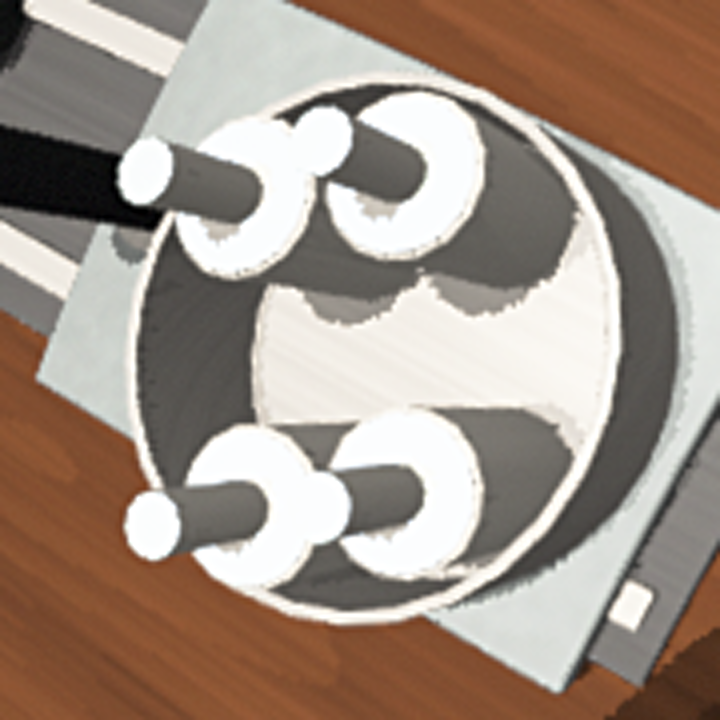

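View pics/11_t.png

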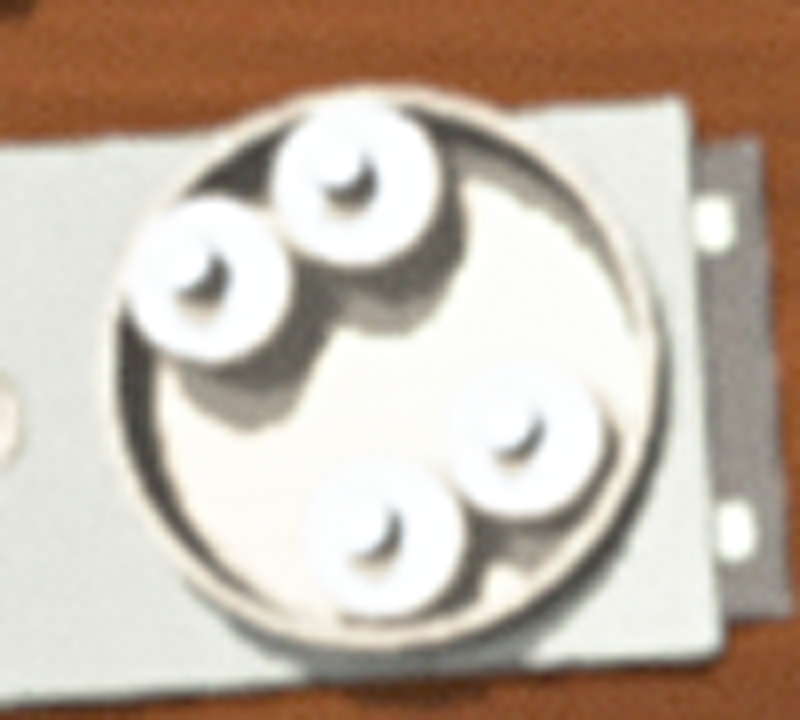

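View pics/11_r.png

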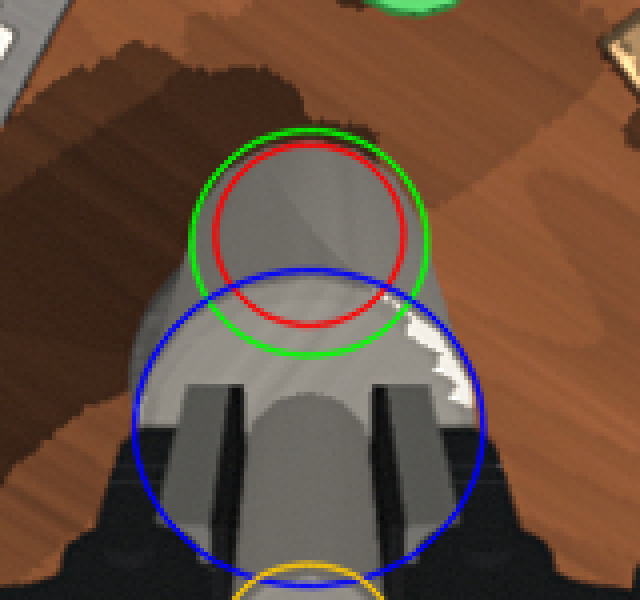

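```bash
cat > fit.py <<'E'
from h import *
def circ(c,r,z,n=60): a=np.linspace(0,2*np.pi,n,endpoint=False); return np.c_[c[0]+r*np.cos(a),c[1]+r*np.sin(a),np.full(n,z)]
def rimfit(p,box):
    # box: left,right,top,bottom px -> centre
    from scipy.optimize import least_squares
    def f(c):
        q=proj(p,circ(c,.076,.108,360)); return np.array([q[:,0].min(),q[:,0].max(),q[:,1].min(),q[:,1].max()])-box
    r=least_squares(f,[.543,.113],diff_step=1e-4); return r.x,r.fun
E
python3 - <<'E'
from fit import *
o=pickle.load(open('11.pkl','rb'));p=o['wrist'];pt,ps=pickle.load(open('p0.pkl','rb'))
w=lambda x,y:(40+x/4,10+y/4); tt=lambda x,y:(170+x/8,180+y/8)
print(rimfit(p,np.array([40+127/4,40+622/4,10+72/4,10+622/4])))
print(rimfit(pt,np.array([170+105/8,170+668/8,180+85/8,180+655/8])))
W=[(245,198),(405,175),(405,492),(250,506)];WT=[(147,172),(327,140),(325,507),(154,525)];T=[(212,280),(357,183),(525,437),(387,538)]
for a,b,c in zip(W,WT,T):
    print('wb',np.round(at_z(p,w(*a),.128)[:2],4),'wtip',np.round(at_z(p,w(*b),.173)[:2],4),'top',np.round(at_z(pt,tt(*c),.128)[:2],4))
E
```

```text
(array([0.54554187, 0.11723401]), array([-0.60809642,  0.32013329, -0.96900285,  0.93837873]))
(array([0.54363636, 0.11339777]), array([ 0.1577366 , -0.154562  ,  0.70443947, -0.67434533]))
wb [0.5669 0.1579] wtip [0.5668 0.159 ] top [0.5656 0.1574]
wb [0.5924 0.119 ] wtip [0.5931 0.1188] top [0.5911 0.1187]
wb [0.5254 0.0756] wtip [0.5252 0.0753] top [0.5222 0.074 ]
wb [0.4995 0.1132] wtip [0.4987 0.1134] top [0.4961 0.1106]
```

Request:
servo_tool(
  moves=[
    [0, -2.9, -2.5, 0, 1],
    [0, -4, -3.6, 0, 1],
    [0, -2.9, -2.5, 0, 1],
    [0, -1.12, -1.04, 0, 1],
    [1, 0, 0, 0, 1],
    [1.4, 0, 0, 0, 1],
    [1.4, 0, 0, 0, 1],
    [1.2, 0, 0, 0, 1],
    [0.4, 0, 0, 0, 1],
    [0, 0, 0, 0, 1],
  ],
)

```text
clock: 15.65
tcp_pos: [0.571, 0.0743, 0.2373]
orientation: [-0.206, -0.676, -0.206, 0.676]
wrist_force: [0.7, -0.1, -2.9]
finger_gap: 0.0151
```

```bash
python3 - <<'E'
from fit import *
o=snap('12','wrist');p=o['wrist'];t=o['t']
print(need((.571,.0763,.236),o['R'],t))
im=p['pixels'].copy(); foot=t[2]-.0963
def dr(c,r,z,col):
    q=proj(p,circ(c,r,z)); cv2.polylines(im,[np.round(q*8).astype(np.int32)],True,col,1,cv2.LINE_AA,3)
dr(t,.018,foot,(0,0,255));dr(t,.022,foot+.006,(0,255,0));dr((.571,.0763),.022,.128,(255,0,255))
for c in [(.5663,.158),(.592,.1189),(.524,.0749),(.498,.1123)]: dr(c,.022,.128,(255,0,0)); dr(c,.008,.173,(0,255,255))
dr((.545,.1155),.076,.108,(0,128,255))
cv2.imwrite('pics/12_o.png',cv2.resize(im[60:420,60:500],None,fx=1.65,fy=1.65,interpolation=cv2.INTER_CUBIC))
E
```

```text
t 15.65 tcp [0.571  0.0743 0.2373] yawY -56.1 gap 0.0151 F [ 0.7 -0.1 -2.9] M [-0.01  0.    0.06] j [-0.01  0.31  0.06  1.32 -0.    2.54]
[ 0.13 -0.17 -0.11]
```

View pics/12_o.png

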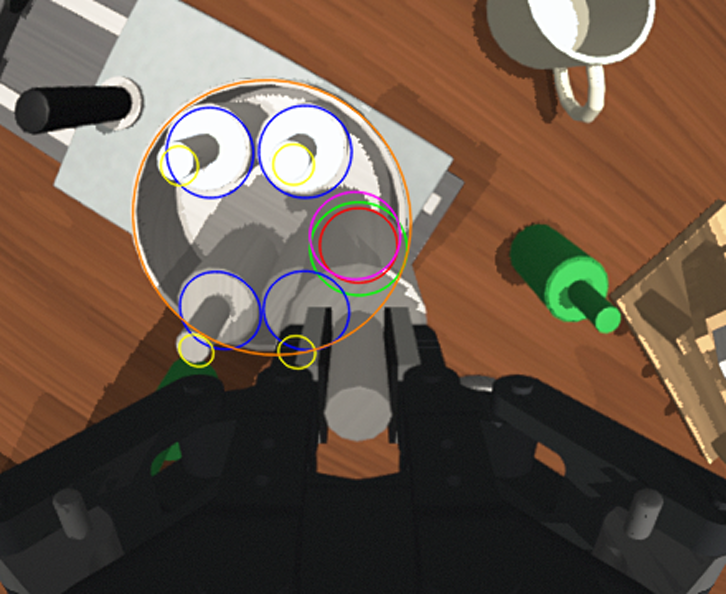

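Request:
servo_tool(
  moves=[
    [0.3, -0.17, -0.11, 0, 1],
    [0.7, 0, 0, 0, 1],
    [0.7, 0, 0, 0, 1],
    [0.8, 0, 0, 0, 1],
    [1.0, 0, 0, 0, 1],
    [1.2, 0, 0, 0, 1],
    [1.2, 0, 0, 0, 1],
    [1.2, 0, 0, 0, 1],
    [1.2, 0, 0, 0, 1],
    [1, 0, 0, 0, 1],
  ],
  grip_force=30,
)

```text
clock: 16.95
tcp_pos: [0.5709, 0.0766, 0.1436]
orientation: [-0.206, -0.676, -0.207, 0.676]
wrist_force: [0.1, 1.5, -1.6]
finger_gap: 0.0148
```

```bash
python3 - <<'E'
from fit import *
o=snap('13','wrist')
E
```

```text
t 16.95 tcp [0.5709 0.0766 0.1436] yawY -56.0 gap 0.0148 F [ 0.1  1.5 -1.6] M [0.22 0.13 0.  ] j [-0.01  0.35 -0.11  1.1   0.    2.54]
```

View pics/13_wrist.png

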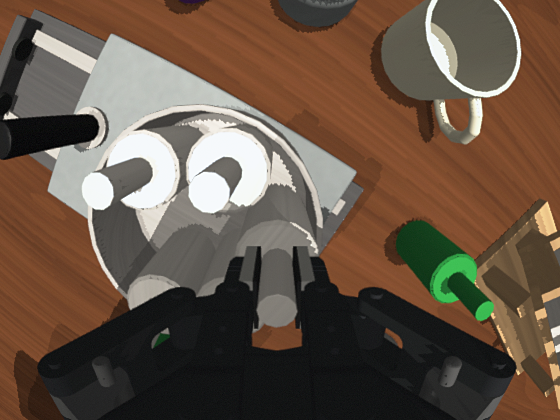

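Request:
servo_tool(
  moves=[
    [0.5, 0, 0, 0, 1],
    [0.35, 0, 0, 0, 1],
    [0.15, 0, 0, 0, 1],
    [0, 0, 0, 0, 0.5],
    [0, 0, 0, 0, 0.3],
    [0, 0, 0, 0, 0.3],
    [-1, 0, 0, 0, 0.3],
    [-3, 0, 0, 0, 0.3],
    [-4, 0, 0, 0, 0.3],
    [-3, 0, 0, 0.187, 0.2],
  ],
  grip_force=30,
)

```text
clock: 18.25
tcp_pos: [0.5716, 0.0765, 0.2472]
orientation: [0.141, 0.694, 0.141, -0.692]
wrist_force: [-0.0, 0.2, 0.6]
finger_gap: 0.0341
```

```bash
python3 - <<'E'
from fit import *
o=snap('14','wrist')
E
```

```text
t 18.25 tcp [0.5716 0.0765 0.2472] yawY -67.0 gap 0.0341 F [-0.   0.2  0.6] M [ 0.03 -0.03 -0.01] j [-0.01  0.31  0.08  1.34 -0.    2.73]
```

View pics/14_wrist.png

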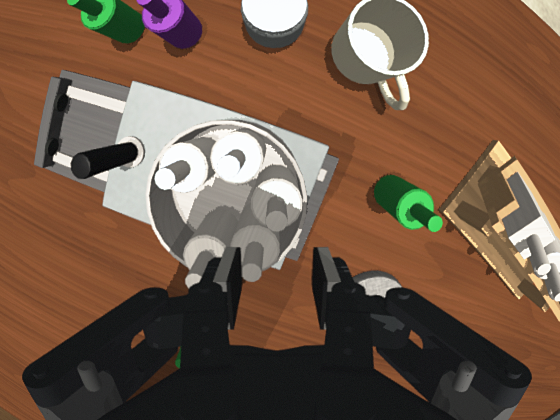

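Request:
servo_tool(
  moves=[
    [0, 4.5, 1.5, 0, 0.1],
    [0, 5.6, 1.9, 0, 0.1],
    [0, 5.6, 1.9, 0, 0.1],
    [0, 5.6, 1.9, 0, 0.1],
    [0, 5.6, 1.9, 0, 0.1],
    [0, 5.6, 1.9, 0, 0.1],
    [0.5, 3.3, 1.2, 0, 0.1],
    [1, 0, 0, 0.17, 0.1],
    [1.5, 0, 0, 0.17, 0.1],
    [1.5, 0, 0, 0.17, 0.1],
  ],
  grip_force=40,
)

```text
clock: 19.55
tcp_pos: [0.6004, -0.3011, 0.1997]
orientation: [-0.039, 0.706, -0.039, -0.706]
wrist_force: [-0.8, -0.7, 0.3]
finger_gap: 0.0381
```

```bash
python3 - <<'E'
from fit import *
o=snap('15','wrist');p=o['wrist']
print(need((.599,-.3006,.141),o['R'],o['t']))
print(proj(p,np.array([(.5907,-.300,.175),o['t']])))
E
```

```text
t 19.55 tcp [ 0.6004 -0.3011  0.1997] yawY -96.3 gap 0.0381 F [-0.8 -0.7  0.3] M [ 0.04 -0.02 -0.01] j [-0.58  0.52  0.27  1.33 -0.    2.67]
[ 5.87 -0.03  0.15]
[[276.82475677 260.44390675]
 [276.84011841 263.98861006]]
```

View pics/15_wrist.png

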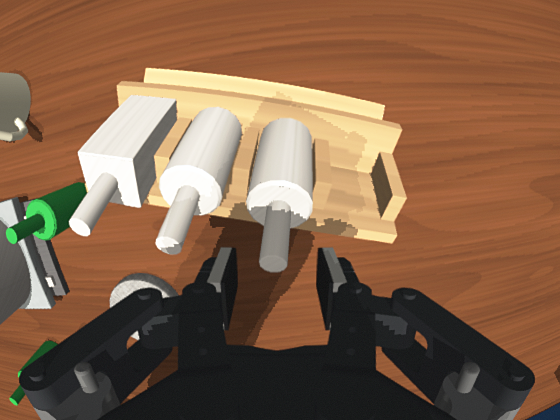

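Request:
servo_tool(
  moves=[
    [0, 0, 0.1, 0.17, 0.1],
    [1.1, -0.17, 0, 0, 0.1],
    [1.2, 0, 0, 0, 0.1],
    [1.2, 0, 0, 0, 0.1],
    [1.2, 0, 0, 0, 0.1],
    [1.1, 0, 0, 0, 0.1],
    [0, 0, 0, 0, 1],
    [0, 0, 0, 0, 1],
    [0, 0, 0, 0, 1],
    [-0.3, 0, 0.15, 0, 1],
  ],
  grip_force=60,
)

```text
clock: 20.85
tcp_pos: [0.5981, -0.2982, 0.1443]
orientation: [0.097, -0.7, 0.097, 0.701]
wrist_force: [-0.3, 0.0, -3.5]
finger_gap: 0.0148
```

Request:
servo_tool(
  moves=[
    [-1.1, 0, 0.57, 0, 1],
    [-1.4, 0, 0.72, 0, 1],
    [-1.4, 0, 0.72, 0, 1],
    [-1.4, 0, 0.72, 0, 1],
    [-1.4, 0, 0.72, 0, 1],
    [-1.4, 0, 0.72, 0, 1],
    [-1.4, 0, 0.72, 0, 1],
    [-0.3, 1.6, 1.4, 0, 1],
    [0, 2.6, 1.9, 0, 1],
    [0, 2.0, 1.6, 0, 1],
  ],
  grip_force=60,
)

```text
clock: 22.1
tcp_pos: [0.4855, -0.3327, 0.2423]
orientation: [0.097, -0.7, 0.097, 0.701]
wrist_force: [-1.0, 0.6, -4.3]
finger_gap: 0.0144
```

Request:
servo_tool(
  moves=[
    [2.5, 0, 0, 0, 1],
    [4, 0, 0, 0, 1],
    [4, 0, 0, 0, 1],
    [2.5, 0, 0, 0, 1],
    [0.8, 0, 0, 0, 1],
    [0, 0, -0.8, 0, 1],
    [0, 0, -0.8, 0, 1],
    [0, 0, -0.6, 0, 1],
    [-0.1, 0, -0.6, 0, 1],
    [-0.2, 0, -0.6, 0, 1],
  ],
  grip_force=20,
)

```text
clock: 23.35
tcp_pos: [0.5193, -0.3402, 0.1081]
orientation: [0.097, -0.7, 0.096, 0.701]
wrist_force: [-5.8, 2.8, -3.9]
finger_gap: 0.0143
```

```bash
python3 - <<'E'
from fit import *
o=snap('16','wrist','side')
save(o['side'],'16_s.png',(200,60,400,260),3)
E
```

```text
t 23.35 tcp [ 0.5193 -0.3402  0.1081] yawY -105.7 gap 0.0143 F [-5.8  2.8 -3.9] M [0.77 1.88 0.01] j [-0.71  0.46 -0.04  1.07 -0.    2.71]
```

View pics/16_wrist.png

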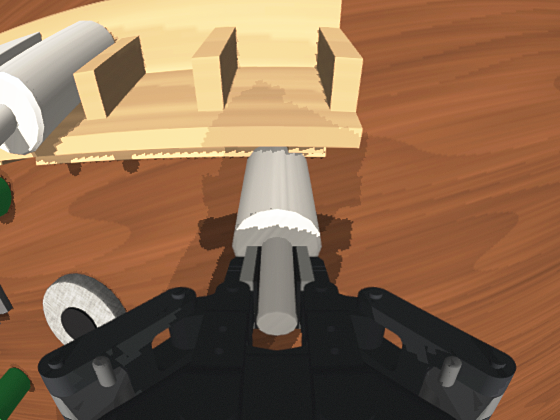

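View pics/16_s.png

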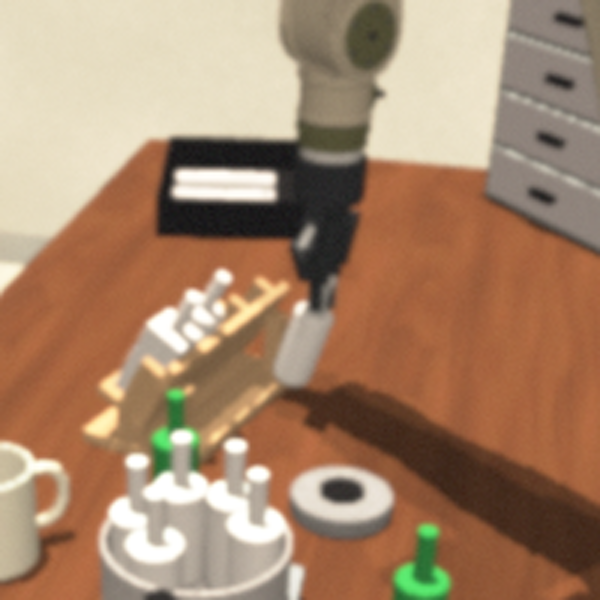

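Request:
servo_tool(
  moves=[
    [-0.1, 0, -0.6, 0, 1],
    [-0.1, 0, -0.6, 0, 1],
    [0, 0, -0.6, 0, 1],
    [0, 0, -0.6, 0, 1],
    [0, 0, -0.6, 0, 1],
    [0, 0, -0.4, 0, 1],
    [0, 0, 0.8, 0, 1],
    [0, 0, 0.8, 0, 1],
    [0.3, 0, 0.8, 0, 1],
    [0.4, 0, 0, 0, 1],
  ],
  grip_force=20,
)

```text
clock: 24.7
tcp_pos: [0.5291, -0.3435, 0.1027]
orientation: [-0.097, 0.701, -0.097, -0.7]
wrist_force: [-0.6, -1.1, -4.7]
finger_gap: 0.0146
```

```bash
cat > ov.py <<'E'
from fit import *
import sys
def rol(o,L,fn):
    p=o['wrist'];t=o['t'];im=p['pixels'].copy()
    for r,z,col in [(18,0,(0,0,255)),(22,6,(0,255,0)),(22,90,(255,0,0))]:
        q=proj(p,circ(t,r/1000,t[2]+.019-L+z/1000)); cv2.polylines(im,[np.round(q*8).astype(np.int32)],True,col,1,cv2.LINE_AA,3)
    cv2.imwrite('pics/'+fn,cv2.resize(im[120:360,150:410],None,fx=2.5,fy=2.5,interpolation=cv2.INTER_NEAREST))
E
python3 - <<'E'
from ov import *
o=snap('17','wrist'); rol(o,.117,'17_r.png')
E
```

```text
t 24.7 tcp [ 0.5291 -0.3435  0.1027] yawY -105.7 gap 0.0146 F [-0.6 -1.1 -4.7] M [0.03 0.01 0.03] j [-0.7   0.48 -0.02  1.07 -0.    2.71]
```

View pics/17_r.png

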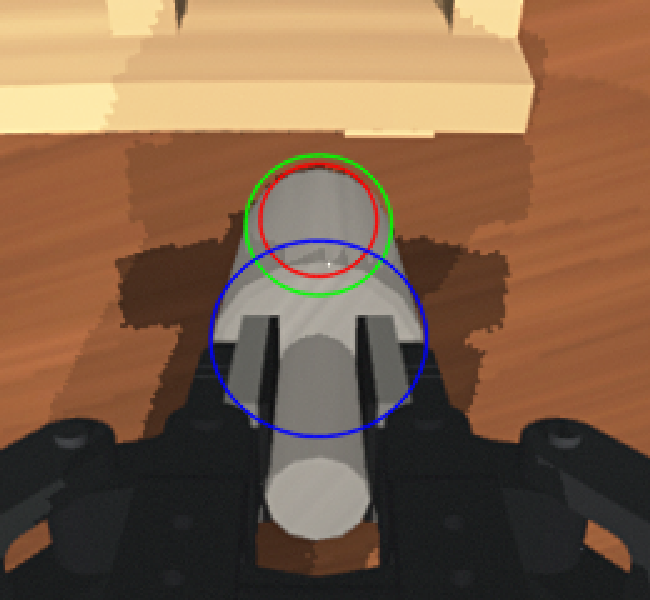

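Request:
servo_tool(
  moves=[
    [0.25, 0, 0, 0, 1],
    [0.2, 0, 0, 0, 1],
    [0, 0, 0, 0, 0.5],
    [0, 0, 0, 0, 0.5],
    [0, 0, 0, 0, 0.5],
    [0, 0, 0, 0, 1],
    [0, 0, 0, 0, 1],
    [0, 0, 0, 0, 1],
    [-1.5, 0, 0, 0, 1],
    [-3, 0, 0, 0, 1],
  ],
  grip_force=30,
)

```text
clock: 26.0
tcp_pos: [0.5281, -0.3423, 0.1416]
orientation: [0.098, -0.699, 0.096, 0.702]
wrist_force: [0.2, -0.5, -3.4]
finger_gap: 0.0151
```

```bash

python3 - <<'E'
from ov import *
o=snap('18','wrist'); rol(o,.117,'18_r.png')
E
```

```text
t 26.0 tcp [ 0.5281 -0.3423  0.1416] yawY -105.7 gap 0.0151 F [ 0.2 -0.5 -3.4] M [-0.02 -0.07 -0.06] j [-0.7   0.46  0.04  1.16 -0.    2.71]
```

View pics/18_r.png

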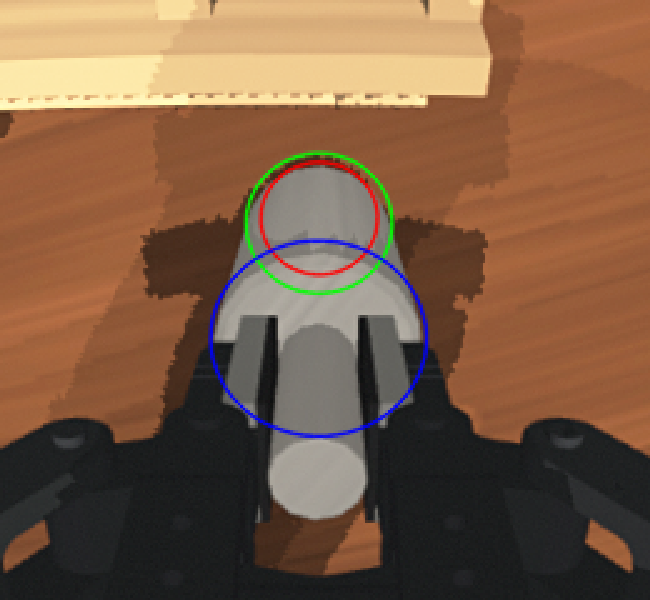

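Request:
servo_tool(
  moves=[
    [-3, 0, 0, -0.174, 1],
    [-3, 0, 0, -0.174, 1],
    [-3, 0, 0, -0.173, 1],
    [-3, 0, 0, -0.173, 1],
    [-3, 0, 0, -0.173, 1],
    [0, -3.5, -2.3, 0, 1],
    [0, -5, -3.25, 0, 1],
    [0, -5, -3.25, 0, 1],
    [0, -5, -3.25, 0, 1],
    [0, -5, -3.25, 0, 1],
  ],
  grip_force=40,
)

```text
clock: 27.3
tcp_pos: [0.5247, -0.0613, 0.2927]
orientation: [-0.206, -0.676, -0.206, 0.676]
wrist_force: [1.7, 0.5, -3.3]
finger_gap: 0.0148
```

```bash

python3 - <<'E'
from ov import *
s,R,t=tool(); print(t,s['clock'],need((.5211,.1561,.24),R,t))
E
```

```text
[ 0.52473986 -0.06127148  0.292719  ] 27.3 [  5.28 -18.23 -11.84]
```

Request:
servo_tool(
  moves=[
    [0, -5, -3.3, 0, 1],
    [0, -5, -3.3, 0, 1],
    [0, -4.5, -2.9, 0, 1],
    [0, -2.7, -1.7, 0, 1],
    [0, -1.03, -0.64, 0, 1],
    [1.2, 0, 0, 0, 1],
    [1.6, 0, 0, 0, 1],
    [1.6, 0, 0, 0, 1],
    [0.8, 0, 0, 0, 1],
    [0, 0, 0, 0, 1],
  ],
)

```text
clock: 28.55
tcp_pos: [0.5212, 0.1532, 0.2402]
orientation: [-0.206, -0.676, -0.206, 0.677]
wrist_force: [0.2, -0.3, -3.8]
finger_gap: 0.0149
```

```bash
python3 - <<'E'
from fit import *
o=snap('19','wrist');p=o['wrist'];t=o['t'];R=o['R']
print(need((.5211,.1561,.24),R,t))
im=p['pixels'].copy(); foot=t[2]-.0982; c0=t+.0025*R[:,2]
def dr(c,r,z,col):
    q=proj(p,circ(c,r,z)); cv2.polylines(im,[np.round(q*8).astype(np.int32)],True,col,1,cv2.LINE_AA,3)
dr(c0,.018,foot,(0,0,255));dr(c0,.022,foot+.006,(0,255,0));dr((.519,.1547),.022,.128,(255,0,255))
for c in [(.5663,.158),(.592,.1189),(.524,.0749),(.498,.1123),(.571,.0763)]: dr(c,.022,.128,(255,0,0)); dr(c,.008,.173,(0,255,255))
dr((.545,.1155),.076,.108,(0,128,255))
cv2.imwrite('pics/19_o.png',cv2.resize(im[60:420,100:540],None,fx=1.65,fy=1.65,interpolation=cv2.INTER_CUBIC))
E
```

```text
t 28.55 tcp [0.5212 0.1532 0.2402] yawY -56.1 gap 0.0149 F [ 0.2 -0.3 -3.8] M [ 0.04  0.03 -0.01] j [ 0.14  0.25 -0.02  1.31 -0.    2.69]
[ 0.02 -0.25 -0.15]
```

View pics/19_o.png

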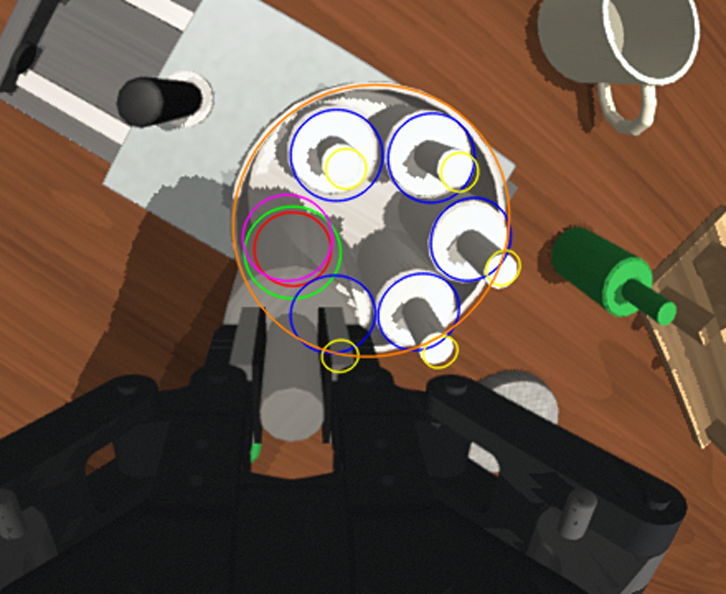

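Request:
servo_tool(
  moves=[
    [0.3, -0.25, -0.15, 0, 1],
    [0.7, 0, 0, 0, 1],
    [0.7, 0, 0, 0, 1],
    [0.8, 0, 0, 0, 1],
    [1.0, 0, 0, 0, 1],
    [1.2, 0, 0, 0, 1],
    [1.2, 0, 0, 0, 1],
    [1.2, 0, 0, 0, 1],
    [1.2, 0, 0, 0, 1],
    [1, 0, 0, 0, 1],
  ],
  grip_force=30,
)

```text
clock: 29.85
tcp_pos: [0.5214, 0.1571, 0.1472]
orientation: [-0.207, -0.676, -0.207, 0.676]
wrist_force: [-0.0, -1.1, -3.9]
finger_gap: 0.0149
```

Request:
servo_tool(
  moves=[
    [0.5, 0, 0, 0, 1],
    [0.4, 0, 0, 0, 1],
    [0.25, 0, 0, 0, 1],
    [0, 0, 0, 0, 0.5],
    [0, 0, 0, 0, 0.3],
    [0, 0, 0, 0, 0.3],
    [-1, 0, 0, 0, 0.3],
    [-3, 0, 0, 0, 0.3],
    [-4, 0, 0, 0, 0.3],
    [-3, 0, 0, 0, 0.2],
  ],
  grip_force=30,
)

```text
clock: 31.1
tcp_pos: [0.5219, 0.1572, 0.2492]
orientation: [0.207, 0.677, 0.206, -0.675]
wrist_force: [-0.5, 0.0, -0.7]
finger_gap: 0.034
```

```bash
python3 - <<'E'
from fit import *
o=snap('20','wrist');print(need((.6159,-.2415,.2),o['R'],o['t']))
E
```

```text
t 31.1 tcp [0.5219 0.1572 0.2492] yawY -56.0 gap 0.034 F [-0.5  0.  -0.7] M [-0.02 -0.05 -0.02] j [ 0.15  0.25  0.    1.32 -0.    2.69]
[ 4.93 38.31 14.49]
```

View pics/20_wrist.png

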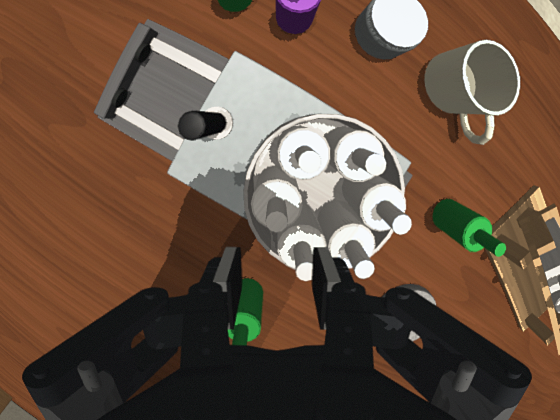

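Request:
servo_tool(
  moves=[
    [0, 5.0, 1.9, 0, 0.1],
    [0, 5.6, 2.1, 0, 0.1],
    [0, 5.6, 2.1, 0, 0.1],
    [0, 5.6, 2.1, 0, 0.1],
    [0, 5.6, 2.1, 0, 0.1],
    [0, 5.6, 2.1, 0, 0.1],
    [0, 5.3, 2.1, 0, 0.1],
    [1.6, 0, 0, 0.174, 0.1],
    [1.6, 0, 0, 0.174, 0.1],
    [1.6, 0, 0, 0.174, 0.1],
  ],
  grip_force=40,
)

```text
clock: 32.4
tcp_pos: [0.6152, -0.242, 0.1985]
orientation: [0.023, 0.707, 0.023, -0.707]
wrist_force: [0.1, 0.5, 0.1]
finger_gap: 0.0382
```

```bash
python3 - <<'E'
from fit import *
o=snap('21','wrist');p=o['wrist']
print(need((.6159,-.2415,.142),o['R'],o['t']))
print(proj(p,np.array([(.6076,-.2395,.175),o['t']])))
E
```

```text
t 32.4 tcp [ 0.6152 -0.242   0.1985] yawY -86.3 gap 0.0382 F [0.1 0.5 0.1] M [0.03 0.04 0.02] j [-0.5   0.49  0.24  1.31 -0.    2.58]
[ 5.65 -0.05 -0.07]
[[271.40421587 257.70632508]
 [276.77040085 264.03389534]]
```

View pics/21_wrist.png

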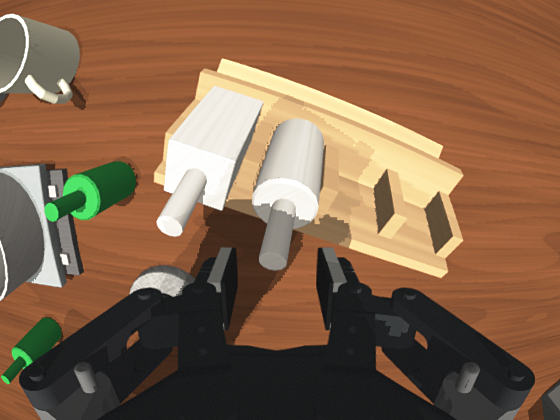

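Request:
servo_tool(
  moves=[
    [0, 0, 0, 0.17, 0.1],
    [0, -0.05, 0, 0.17, 0.1],
    [1.3, 0, 0, 0, 0.1],
    [1.4, 0, 0, 0, 0.1],
    [1.5, 0, 0, 0, 0.1],
    [1.4, 0, 0, 0, 0.1],
    [0, 0, 0, 0, 1],
    [0, 0, 0, 0, 1],
    [0, 0, 0, 0, 1],
    [-0.2, 0, 0.1, 0, 1],
  ],
  grip_force=60,
)

```text
clock: 33.7
tcp_pos: [0.6141, -0.2407, 0.1444]
orientation: [0.095, -0.701, 0.095, 0.701]
wrist_force: [-0.0, -0.2, -4.7]
finger_gap: 0.014
```

Request:
servo_tool(
  moves=[
    [-1.1, 0, 0.57, 0, 1],
    [-1.4, 0, 0.72, 0, 1],
    [-1.4, 0, 0.72, 0, 1],
    [-1.4, 0, 0.72, 0, 1],
    [-1.4, 0, 0.72, 0, 1],
    [-1.4, 0, 0.72, 0, 1],
    [-1.4, 0, 0.72, 0, 1],
    [-0.3, 3.5, 1.4, 0, 1],
    [0, 4.7, 1.9, 0, 1],
    [0, 4.2, 1.7, 0, 1],
  ],
  grip_force=60,
)

```text
clock: 34.95
tcp_pos: [0.485, -0.3349, 0.2432]
orientation: [-0.095, 0.701, -0.095, -0.701]
wrist_force: [0.7, -0.5, -6.0]
finger_gap: 0.0146
```

Request:
servo_tool(
  moves=[
    [2.5, 0, 0, 0, 1],
    [4, 0, 0, 0, 1],
    [4, 0, 0, 0, 1],
    [2.5, 0, 0, 0, 1],
    [0.8, 0, 0, 0, 1],
    [0, 0, -0.8, 0, 1],
    [0, 0, -0.8, 0, 1],
    [0, 0, -0.6, 0, 1],
    [-0.1, 0, -0.6, 0, 1],
    [-0.2, 0, -0.6, 0, 1],
  ],
  grip_force=20,
)

```text
clock: 36.2
tcp_pos: [0.5181, -0.3425, 0.1083]
orientation: [0.095, -0.7, 0.095, 0.702]
wrist_force: [-2.6, 0.9, -5.1]
finger_gap: 0.0142
```

```bash
python3 - <<'E'
from fit import *
o=snap('22','wrist')
E
```

```text
t 36.2 tcp [ 0.5181 -0.3425  0.1083] yawY -105.4 gap 0.0142 F [-2.6  0.9 -5.1] M [ 0.3   0.7  -0.03] j [-0.71  0.46 -0.04  1.07 -0.    2.7 ]
```

View pics/22_wrist.png

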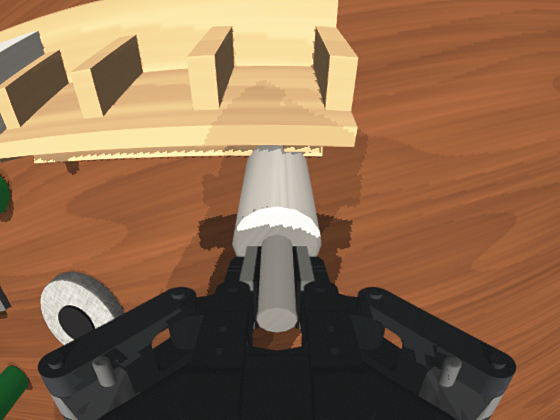

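Same state as for roller B; repeat the final push and seat.

Request:
servo_tool(
  moves=[
    [-0.1, 0, -0.6, 0, 1],
    [-0.1, 0, -0.6, 0, 1],
    [0, 0, -0.6, 0, 1],
    [0, 0, -0.6, 0, 1],
    [0, 0, -0.6, 0, 1],
    [0, 0, -0.5, 0, 1],
    [0, 0, 0.8, 0, 1],
    [0, 0, 0.8, 0, 1],
    [0.3, 0, 0.8, 0, 1],
    [0.4, 0, 0, 0, 1],
  ],
  grip_force=20,
)

```text
clock: 37.5
tcp_pos: [0.5289, -0.3459, 0.1027]
orientation: [-0.095, 0.701, -0.095, -0.701]
wrist_force: [-0.9, 0.3, -4.4]
finger_gap: 0.0148
```

```bash

python3 - <<'E'
from ov import *
o=snap('23','wrist'); rol(o,.117,'23_r.png')
E
```

```text
t 37.5 tcp [ 0.5289 -0.3459  0.1027] yawY -105.5 gap 0.0148 F [-0.9  0.3 -4.4] M [-0.03 -0.06 -0.04] j [-0.71  0.48 -0.02  1.07  0.    2.71]
```

View pics/23_r.png

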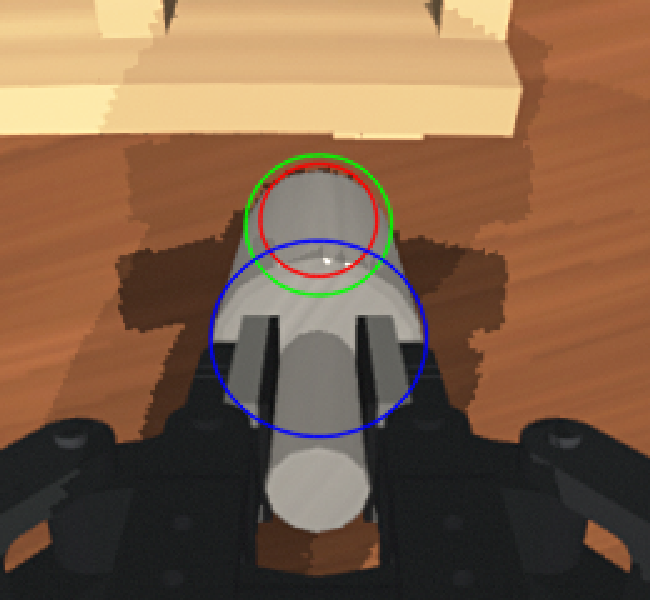

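Request:
servo_tool(
  moves=[
    [0.25, 0, 0, 0, 1],
    [0.2, 0, 0, 0, 1],
    [0, 0, 0, 0, 0.5],
    [0, 0, 0, 0, 0.5],
    [0, 0, 0.25, 0, 0.5],
    [0, 0, 0, 0, 1],
    [0, 0, 0, 0, 1],
    [0, 0, 0, 0, 1],
    [-1.5, 0, 0, 0, 1],
    [-3, 0, 0, 0, 1],
  ],
  grip_force=30,
)

```text
clock: 38.8
tcp_pos: [0.5255, -0.3441, 0.1416]
orientation: [0.096, -0.699, 0.094, 0.702]
wrist_force: [0.7, -0.0, -3.3]
finger_gap: 0.0147
```

```bash

python3 - <<'E'
from ov import *
o=snap('24','wrist'); rol(o,.117,'24_r.png')
E
```

```text
t 38.8 tcp [ 0.5255 -0.3441  0.1416] yawY -105.4 gap 0.0147 F [ 0.7 -0.  -3.3] M [-0.02 -0.02  0.01] j [-0.71  0.46  0.04  1.16 -0.    2.7 ]
```

View pics/24_r.png

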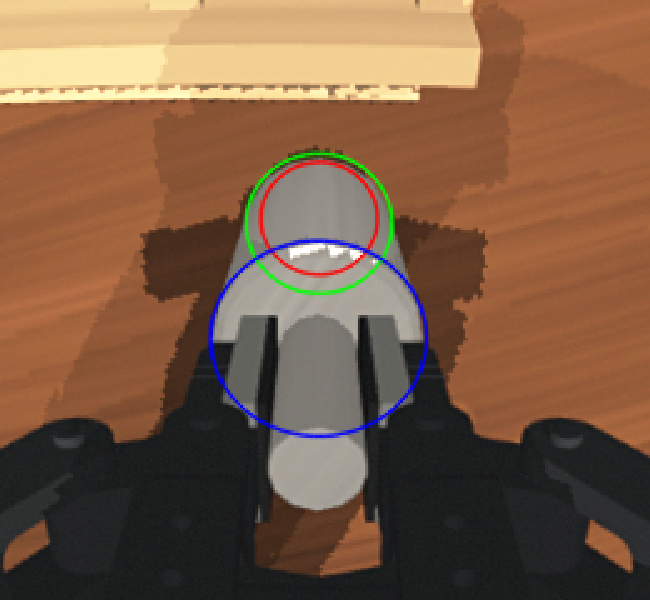

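Request:
servo_tool(
  moves=[
    [-2.5, 0, 0, -0.172, 1],
    [-2.5, 0, 0, -0.172, 1],
    [-2.5, 0, 0, -0.172, 1],
    [-2.5, 0, 0, -0.172, 1],
    [-2.5, 0, 0, -0.172, 1],
    [-2.5, 0, 0, -0.172, 1],
    [0, 0, 0, -0.172, 1],
    [0, 0, 0, -0.173, 1],
    [0, -1.5, -3.4, 0, 1],
    [0, -2.4, -5.4, 0, 1],
  ],
  grip_force=40,
)

```text
clock: 40.1
tcp_pos: [0.5312, -0.2496, 0.2919]
orientation: [-0.371, -0.602, -0.371, 0.602]
wrist_force: [1.3, 0.7, -3.7]
finger_gap: 0.015
```

```bash

python3 - <<'E'
from ov import *
s,R,t=tool(); print(t,s['clock'],R[:,1],s['joint_pos'],need(np.array([.545,.1155,.24])-.0008*R[:,2],R,t))
E
```

```text
[ 0.53121069 -0.24962376  0.29186698] 40.1 [ 0.89324639 -0.44956651 -0.00091619] [-5.75933678e-01  3.31411184e-01  2.18438084e-01  1.45872715e+00
 -1.61711044e-04  1.46114289e+00] [  5.2  -15.18 -33.31]
```

Request:
servo_tool(
  moves=[
    [0, -2.4, -5.4, 0, 1],
    [0, -2.4, -5.4, 0, 1],
    [0, -2.4, -5.4, 0, 1],
    [0, -2.4, -5.4, 0, 1],
    [0, -2.4, -5.4, 0, 1],
    [0, -2.0, -4.2, 0, 1],
    [0, -1.18, -2.11, 0, 1],
    [1.2, 0, 0, 0, 1],
    [1.5, 0, 0, 0, 1],
    [0.8, 0, 0, 0, 1],
  ],
)

```text
clock: 41.35
tcp_pos: [0.5436, 0.1156, 0.2561]
orientation: [-0.371, -0.601, -0.372, 0.603]
wrist_force: [-0.4, 0.2, -4.3]
finger_gap: 0.0151
```

```bash
python3 - <<'E'
from fit import *
o=snap('25','wrist','top');t=o['t'];R=o['R']
print(need(np.array([.545,.1155,.24])-.0008*R[:,2],R,t))
for p,n,cr in((o['wrist'],'w',(100,60,540,420)),(o['top'],'t',(150,150,290,290))):
    im=p['pixels'].copy(); foot=t[2]-.0982; c0=t+.0008*R[:,2]
    def dr(c,r,z,col):
        q=proj(p,circ(c,r,z)); cv2.polylines(im,[np.round(q*8).astype(np.int32)],True,col,1,cv2.LINE_AA,3)
    if n=='w': dr(c0,.018,foot,(0,0,255));dr(c0,.022,foot+.006,(0,255,0))
    dr((.545,.1155),.022,.128,(255,0,255))
    for c in [(.5663,.158),(.592,.1189),(.524,.0749),(.498,.1123),(.571,.0763),(.519,.1547)]: dr(c,.022,.128,(255,0,0)); dr(c,.008,.173,(0,255,255))
    dr((.545,.1155),.076,.108,(0,128,255))
    x0,y0,x1,y1=cr; k=1.65 if n=='w' else 4
    cv2.imwrite(f'pics/25_{n}.png',cv2.resize(im[y0:y1,x0:x1],None,fx=k,fy=k,interpolation=cv2.INTER_CUBIC))
E
```

```text
t 41.35 tcp [0.5436 0.1156 0.2561] yawY -26.6 gap 0.0151 F [-0.4  0.2 -4.3] M [0.   0.01 0.05] j [ 0.07  0.27  0.05  1.35 -0.    2.1 ]
[ 1.61  0.13 -0.14]
```

View pics/25_w.png

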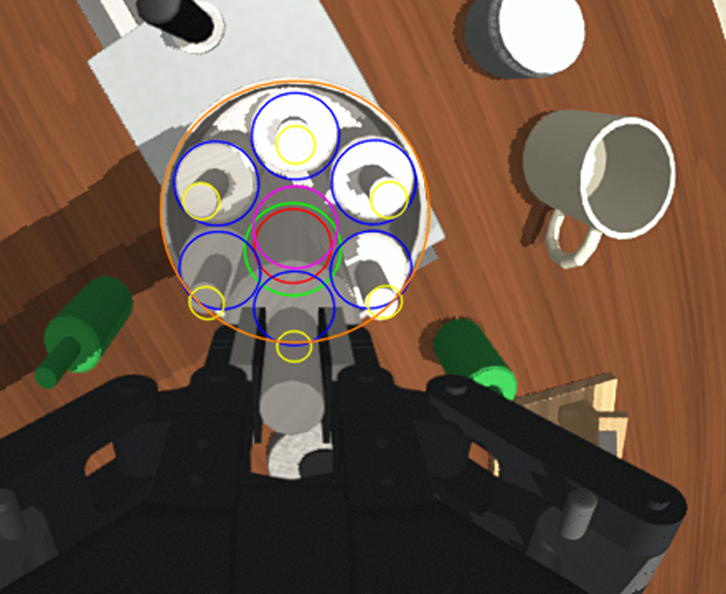

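View pics/25_wrist.png

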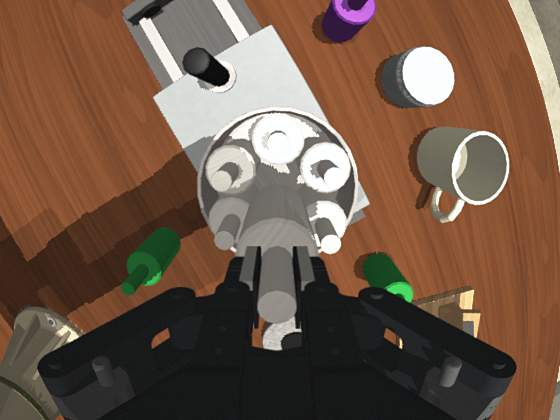

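Request:
servo_tool(
  moves=[
    [0.2, 0.13, -0.14, 0, 1],
    [0.9, 0, 0, 0, 1],
    [0.9, 0, 0, 0, 1],
    [0.7, 0, 0, 0, 1],
    [0.6, 0, 0, 0, 1],
    [0.6, 0, 0, 0, 1],
    [0.6, 0, 0, 0, 1],
    [0.8, 0, 0, 0, 1],
    [1, 0, 0, 0, 1],
    [1.2, 0, 0, 0, 1],
  ],
  grip_force=30,
)

```text
clock: 42.7
tcp_pos: [0.5462, 0.1174, 0.1824]
orientation: [0.372, 0.601, 0.372, -0.601]
wrist_force: [0.2, 0.4, -3.8]
finger_gap: 0.0148
```

Request:
servo_tool(
  moves=[
    [1.2, 0, 0, 0, 1],
    [1.2, 0, 0, 0, 1],
    [1, 0, 0, 0, 1],
    [0.7, 0, 0, 0, 1],
    [0.4, 0, 0, 0, 1],
    [0.2, 0, 0, 0, 1],
    [0, 0, 0, 0, 0.6],
    [0, 0, 0, 0, 0.4],
    [0, 0, 0, 0, 0.4],
    [-0.5, 0, 0, 0, 0.4],
  ],
  grip_force=30,
)

```text
clock: 43.95
tcp_pos: [0.5458, 0.1173, 0.141]
orientation: [-0.372, -0.601, -0.372, 0.602]
wrist_force: [-0.4, -0.3, -0.8]
finger_gap: 0.0259
```

```bash
python3 - <<'E'
from fit import *
o=snap('26','wrist','side')
save(o['side'],'26_s.png',(200,170,330,310),4.2)
E
```

```text
t 43.95 tcp [0.5458 0.1173 0.141 ] yawY -26.5 gap 0.0259 F [-0.4 -0.3 -0.8] M [ 0.08  0.02 -0.  ] j [ 0.07  0.32 -0.16  1.08 -0.    2.1 ]
```

View pics/26_s.png

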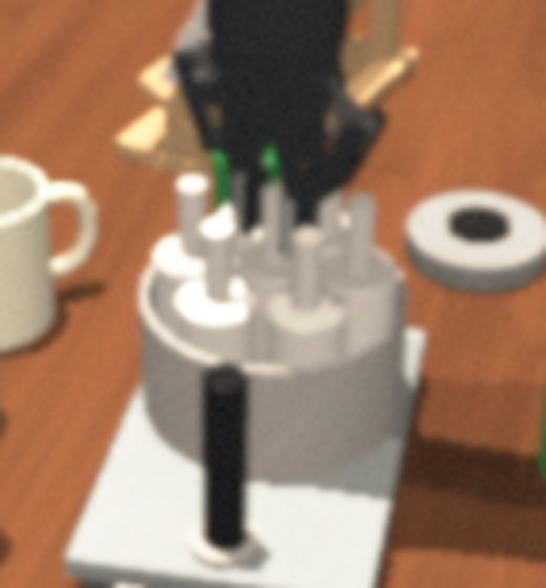

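View pics/26_wrist.png

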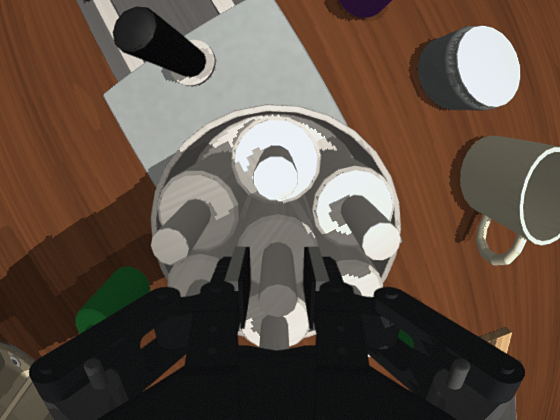

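Request:
servo_tool(
  moves=[
    [-1.2, 0, 0, 0, 0.4],
    [-2.6, 0, 0, 0, 0.4],
    [-2.8, 0, 0, 0, 0.2],
    [-0.5, 0, 0, -0.175, 0],
    [0, 0, 0, -0.175, -0.3],
    [0, 0, 0, -0.175, -0.3],
    [0, 0, -3.6, 0, -0.3],
    [0, 0, -5, 0, -0.3],
    [0, 0, -4, 0, -0.3],
    [0, 0, 0, 0, -0.3],
  ],
  grip_force=30,
)

```text
clock: 45.3
tcp_pos: [0.538, 0.2457, 0.2127]
orientation: [0.516, 0.484, 0.516, -0.483]
wrist_force: [-0.4, -0.7, 0.1]
finger_gap: 0.0553
```

```bash
python3 - <<'E'
from fit import *
o=snap('27','wrist','top');p=o['wrist']
print(proj(p,np.array([o['t'],(.537,.245,.145)])))
save(o['top'],'27_t.png',(90,150,290,290),4)
print(need((.537,.245,.106),o['R'],o['t']))
E
```

```text
t 45.3 tcp [0.538  0.2457 0.2127] yawY 3.8 gap 0.0553 F [-0.4 -0.7  0.1] M [-0.04 -0.03  0.03] j [0.29 0.35 0.05 1.27 0.   1.8 ]
[[276.43976691 264.3367975 ]
 [274.92490828 221.57391082]]
[10.67 -0.11  0.06]
```

View pics/27_wrist.png

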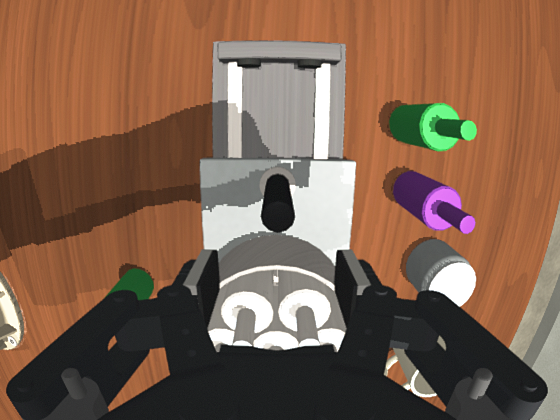

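View pics/27_t.png

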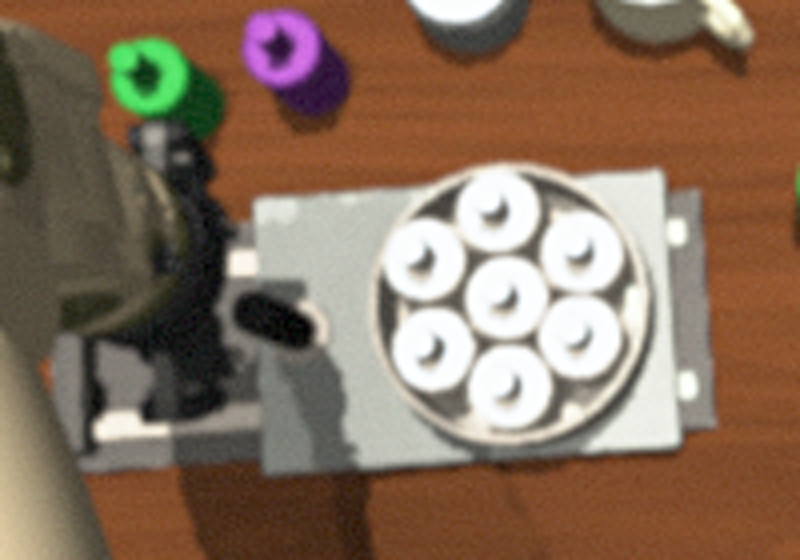

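Request:
servo_tool(
  moves=[
    [2, 0, -0.25, 0, -0.3],
    [3, 0, 0, 0, -0.3],
    [3, 0, 0, 0, -0.3],
    [2, 0, 0, 0, -0.3],
    [0.6, 0, 0, 0, -0.3],
    [0, 0, 0, 0, 0.2],
    [0, 0, 0, 0, 1],
    [0, 0, 0, 0, 1],
    [0, 0, 0, 0, 1],
    [0, 0, 0, 0, 1],
  ],
  grip_force=40,
)

```text
clock: 46.65
tcp_pos: [0.5389, 0.2454, 0.1074]
orientation: [0.516, 0.485, 0.515, -0.484]
wrist_force: [-0.7, -3.1, 6.4]
finger_gap: 0.0231
```

Request:
servo_tool(
  moves=[
    [0, 0, -0.4, 0, 1],
    [0, 0, -0.8, 0, 1],
    [0, 0, -1.1, 0, 1],
    [0, 0, -1.2, 0, 1],
    [0, 0, -1.2, 0, 1],
    [0, 0, -1.2, 0, 1],
    [0, 0, -1.2, 0, 1],
    [0, 0, -1, 0, 1],
    [0, 0, -0.7, 0, 1],
    [0, 0, -0.4, 0, 1],
  ],
  grip_force=40,
)

```text
clock: 47.9
tcp_pos: [0.5341, 0.3353, 0.1073]
orientation: [0.517, 0.484, 0.513, -0.485]
wrist_force: [3.0, -18.3, 9.1]
finger_gap: 0.0226
```

```bash
python3 - <<'E'
from fit import *
o=snap('28','wrist','top')
save(o['top'],'28_t.png',(90,150,290,290),4)
E
```

```text
t 47.9 tcp [0.5341 0.3353 0.1073] yawY 3.5 gap 0.0226 F [  3.  -18.3   9.1] M [-3.37 -0.35  0.02] j [ 0.44  0.48 -0.02  1.07 -0.01  1.95]
```

View pics/28_wrist.png

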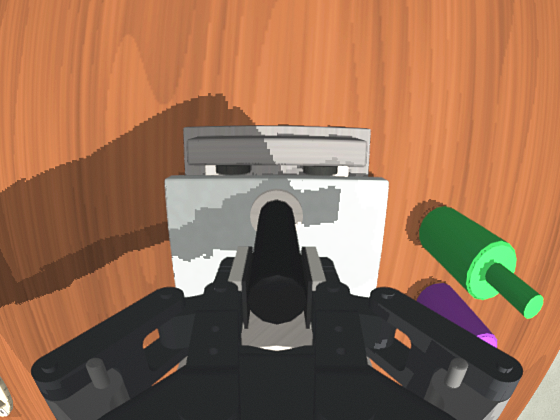

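View pics/28_t.png

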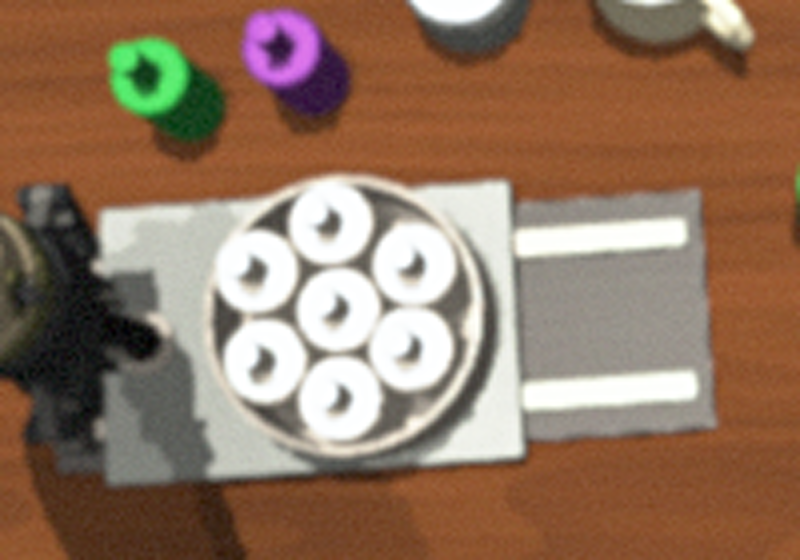

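Request:
servo_tool(
  moves=[
    [0, 0, 0, 0, 1],
    [0, 0, 0, 0, 0.3],
    [0, 0, 0, 0, -0.1],
    [0, 0, 0, 0, -0.3],
    [0, 0, 0, 0, -0.3],
    [-1, 0, 0, 0, -0.3],
    [-2.5, 0, 0, 0, -0.3],
    [-3.5, 0, 0, 0, -0.3],
    [-3.5, 0, 0, 0, -0.3],
    [-3, 0, 0, 0, -0.3],
  ],
)

```text
clock: 49.25
tcp_pos: [0.5326, 0.3376, 0.2434]
orientation: [0.516, 0.485, 0.515, -0.484]
wrist_force: [0.9, 0.6, -0.5]
finger_gap: 0.0554
```

```bash
python3 - <<'E'
from fit import *
o=snap('29','wrist','top','side')
save(o['top'],'29_t.png',(90,150,290,290),4);save(o['side'],'29_s.png',(140,140,340,340),3)
E
```

```text
t 49.25 tcp [0.5326 0.3376 0.2434] yawY 3.6 gap 0.0554 F [ 0.9  0.6 -0.5] M [-0.02  0.05  0.04] j [ 0.44  0.42  0.23  1.38 -0.    1.95]
```

View pics/29_wrist.png

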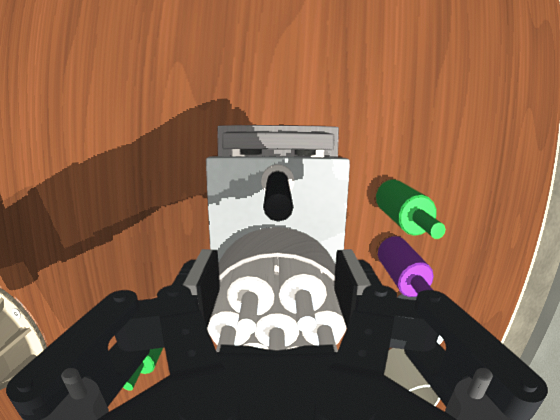

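View pics/29_t.png

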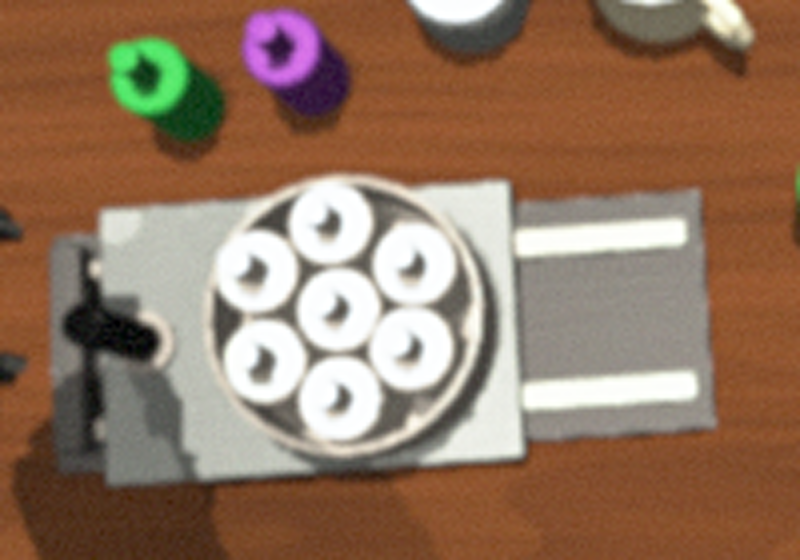

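View pics/29_s.png

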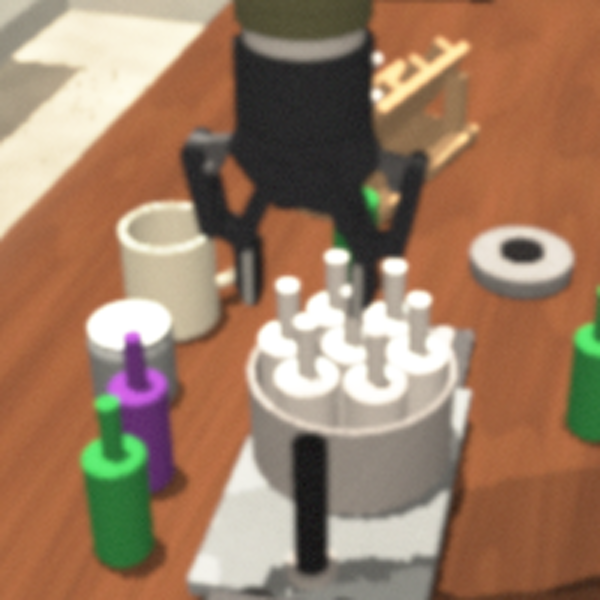

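```bash
python3 - <<'E'
from fit import *
o=pickle.load(open('29.pkl','rb'));p=o['top']
f=lambda x,y:(90+x/4,150+y/4)
a=at_z(p,f(512,303),.108);b=at_z(p,f(345,315),.108);print('travel',np.linalg.norm(a-b))
print(order.hand_in())
E
```

```text
travel 0.09081575743914595
the job is handed in; nothing more can be done
None
```

The three round rollers are now in the drum with the four that were there, and the carriage is pushed home. I handed the job in at about 49 s of the 72 s allowed; it reports no verdict.

- **How it was done:** I took each roller from the rack by its stem. It stayed at its 28° lean in the grip, so I pushed its foot against the front of the fixed rack to turn it upright. Then I set it flat on the bench, gripped it again, and lowered it into the drum: the two outer places first, the middle last. For the carriage I gripped the handle and slid it to the stop.
- **Failed attempt:** On the first roller I tried to pivot it on the bare bench. It only slid until it met the rack, which is where the push method came from.
- **Rollers:** The last top and side pictures show all seven standing in the drum, one in the middle and six round it.
- **Carriage:** It travelled about 90 mm, both by arm travel and by the top picture (90.8 mm). The force rose to 18 N at the stop.
- **At hand-in:** The gripper was open and clear of everything.
- **Bystanders:** The mug, tin and buffing wheel look unmoved, and I never touched the square blank. I compared these by eye only.
- **Camera disagreement:** The wrist and top cameras differed by about 2–4 mm on the drum position, and by up to 9 mm on one stem tip in the rack. I used averages and the wrist camera when close up. No force above 5 N showed while lowering the rollers into the drum.

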